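# Load, wind and start the tune-block music box

### The job

Slide every tune block lying on the table into a bay of the wooden music box, nose first, each one fully home against its stop so that only its wooden grip stub stands out. Only then wind the brass key clockwise, bit by bit, until it will turn no further, and last of all push the red lever right over, away from the open bays, to start the tune. Leave the candle, the remote control and the ring tower where they are.

Things in the scene. Friction and masses are not known exactly. Their poses are not given: they have to be found in the camera images.
- block_red: red painted tune block, 90 x 42 x 42 mm, about 0.14 kg, with a plain wooden square grip stub (18 x 18 mm, 40 mm long) centred on its tail face. Origin: centre of the painted body, 21 mm above the table. Its x axis runs along it to the nose (+45 mm); the stub spans x = -45 to -85 mm. Square in section: it may lie on any long side. May be absent.
- block_blue: blue painted tune block, 90 x 42 x 42 mm, about 0.14 kg, with a plain wooden square grip stub (18 x 18 mm, 40 mm long) centred on its tail face. Origin: centre of the painted body, 21 mm above the table. Its x axis runs along it to the nose (+45 mm); the stub spans x = -45 to -85 mm. Square in section: it may lie on any long side. May be absent.
- block_green: green painted tune block, 90 x 42 x 42 mm, about 0.14 kg, with a plain wooden square grip stub (18 x 18 mm, 40 mm long) centred on its tail face. Origin: centre of the painted body, 21 mm above the table. Its x axis runs along it to the nose (+45 mm); the stub spans x = -45 to -85 mm. Square in section: it may lie on any long side. May be absent.
- block_yellow: yellow painted tune block, 90 x 42 x 42 mm, about 0.14 kg, with a plain wooden square grip stub (18 x 18 mm, 40 mm long) centred on its tail face. Origin: centre of the painted body, 21 mm above the table. Its x axis runs along it to the nose (+45 mm); the stub spans x = -45 to -85 mm. Square in section: it may lie on any long side. May be absent.
- musicbox: fixed wooden music box on the table, 110 mm deep (x), 296 mm wide (y), 68 mm high, somewhat turned. Origin: centre of its underside; its x axis points from the open front (at x = -55 mm) to the back; four bays side by side at y = -102, -34, 34 and 102 mm; a pale inlaid strip on the flat top marks each bay; there stand the key at (15, 70) mm and the lever at (15, -85) mm.
- bay0 (a point): mouth of bay 0: centre of the opening, in the plane of the front, 21 mm above the table; x axis points straight in. 92 mm deep to a solid stop, 44.5 mm wide, 45.5 mm high, floor = table top; rounded posts (radius 12 mm) lead in. A block fully home has its origin 47 mm in from here and its painted tail face flush with the front (2 mm inside). Any block fits.
- bay1 (a point): mouth of bay 1: centre of the opening, in the plane of the front, 21 mm above the table; x axis points straight in. 92 mm deep to a solid stop, 44.5 mm wide, 45.5 mm high, floor = table top; rounded posts (radius 12 mm) lead in. A block fully home has its origin 47 mm in from here and its painted tail face flush with the front (2 mm inside). Any block fits.
- bay2 (a point): mouth of bay 2: centre of the opening, in the plane of the front, 21 mm above the table; x axis points straight in. 92 mm deep to a solid stop, 44.5 mm wide, 45.5 mm high, floor = table top; rounded posts (radius 12 mm) lead in. A block fully home has its origin 47 mm in from here and its painted tail face flush with the front (2 mm inside). Any block fits.
- bay3 (a point): mouth of bay 3: centre of the opening, in the plane of the front, 21 mm above the table; x axis points straight in. 92 mm deep to a solid stop, 44.5 mm wide, 45.5 mm high, floor = table top; rounded posts (radius 12 mm) lead in. A block fully home has its origin 47 mm in from here and its painted tail face flush with the front (2 mm inside). Any block fits.
- key_grip (a point): centre of the flat brass wing of the key: 44 mm long (along this point's x axis), 12 mm thick (y axis), 30 mm high, 95 mm above the table, on a short vertical stem. It turns with the key about a vertical axis through this point.
- key (a joint): turn of the key in rad, growing clockwise seen from above; it starts partly wound (0.2 to 1.5) and meets a solid stop at 6.0. At 0 the wing lies along the music box's x axis. A spring pulls back (up to 0.06 N m) but the friction of the ratchet (0.09 N m) holds the key where it is left, so up to 0.15 N m is needed to wind.
- lever (a joint): red start lever: 0 leans towards the open front of the box, 1.0 rad leans right over towards the back. Swings in the music box's x-z plane and stays where it is left.
- lever_tip (a point): centre of the red ball (26 mm across) at the end of the start lever, 50 mm from its pivot; the ball centre is 134 mm above the table at either end of the swing (top of the ball 147 mm, 153 mm half way). It travels 48 mm along the music box x axis as the lever swings over; about 1.3 N moves it. The lever stands on a dark block 70 x 50 x 25 mm on top of the box.
- candle: white pillar candle, 60 mm across, 112 mm high; origin at its foot. Leave alone.
- remote: black remote control, 45 x 160 x 18 mm; origin under its centre. Leave alone.
- ring_tower: dark wooden stacking-ring tower, 90 mm across, 90 mm high; origin at its foot. Leave alone.

How it is judged:
By the outcome, as a careful person would: the job done as asked, in the order asked, and still so for the second after the job is handed in, with the robot touching nothing.
Of block_red, block_blue, block_green, block_yellow only 2 to 4 are there at a start; the rules pass over those that are not, and their reading is None.
At some moment in a run one of block_red, block_blue, block_green, block_yellow may be knocked a few centimetres aside while the robot is not near it.
Once in a run the grip may slacken for a moment while it holds something.
It also fails if it takes over 210 s, if anything falls off the work surface, if the arm or the gripper's body presses on something with over 40 N, if the wrist force passes 120 N, or if a joint passes its speed limit or range.

### The arm

A 6-joint arm with a two-finger parallel gripper is mounted at the origin on the work surface. World frame = base frame: x ahead of the robot, y to its left, z up, the work surface at z = 0. Lengths are in mm, angles in rad, forces in N, time in s.
With the tool pointing down it reaches from about 275 to 1000 mm from the base axis. Payload 8.4 kg.
Tool frame: the origin (TCP) lies between the finger pads; the fingertips stand 17 mm ahead of it and the grasp point (between the pads) lies 2 mm behind it; z points along the fingers, y is the line along which they close (so a half turn about z gives the same grasp; the last joint's range is limited). The gripper opens to 85 mm and grips with 20 to 120 N. Pads are 22 mm wide; open, the fingers measure 114 mm over their backs; the gripper's body (76 mm by 85 mm) begins 54 mm behind the grasp point. The pads swing forward as they close: fully open they stand 13 mm farther back than shut.
Start: joints at [-1.259, 0.353, 1.633, -0, 1.155, -0.002], TCP at [192.921, -594.483, 248.281] pointing down, gripper open.
Joint ranges: [-2.63, 2.63], [-0.92, 2.1], [0.06, 2.66], [-1.3, 4.44], [0, 2.69], [-3.02, 3.02]. Speed limits (rad/s): [2.22, 2.22, 2.79, 3.14, 3.14, 3.14].

### API

Orientations are given as [roll, pitch, yaw] about the fixed x, y, z axes, in that order (R = Rz(yaw) Ry(pitch) Rx(roll)).
In Python, from rig import sense, grab_frame, sign_off gives the robot as it stands. The module is installed in compiled form; this text tells all that it offers.
- The arm moves only by the tool send_rows, never from a script. Its argument "moves" is a list that holds one entry, the list of rows, each a list of 7 numbers: the shift along the world's x, y, z in m, then the turn, a rotation vector about the world's x, y, z in rad, then the opening, from -1 (shut) to 1 (fully open). In form: [[[dx, dy, dz, rx, ry, rz, jaw], ...]]. A call has 1 to 10 rows; each row shifts and turns the commanded pose from where the row before left it; what a row does not reach is not made up. A row lasts 1/10 s, in which the tool goes at most 50 mm and 8.59 degrees, less where a joint would pass 70% of its speed; a pose out of reach is approached as far as the arm can. A call with a gripper value outside its range is refused whole. The fingers move at their own pace and stop on an object; "grip_force" is the grip in N (left out, the last holds). Time passes only in rows, so rows that do not move let the fingers close. It gives the time, the measured TCP pose, the force, the opening and the grip force at its end, in the units of the state.
- sense(): the state, without advancing time (a new reading comes with each control period).
- grab_frame(name): name is "side" or "top" or "wrist"; returns a dict with "img" (384x512x3 uint8, red, green, blue), "mtx" (3x3 intrinsics, pixels), "rvec" (rotation vector, rad) and "tvec" (3), from world to camera coordinates, as OpenCV has them; the wrist camera has in their place "T_tool_cam" (4x4, takes a point from camera to tool coordinates, whose origin is the TCP and whose axes are the flange's). Camera axes: x right, y down, z forward; pixel columns grow to the right and rows downward; lengths in mm; the calibration is good to about 2 mm. A picture is of the moment at which its call begins: read the wrist's pose just before it. There is no depth.
- sign_off(): hands the job in; it is judged then, once.
The state is a dict: "clock": time; "qpos": joint angles; "qvel": joint speeds; "joint_efforts": joint torques, N m; "eef_pos": TCP position; "tcp_rot": TCP orientation; "contact_force": force on the tool from outside, world axes, zero at the start; "wrist_torque": the same for the moment, N m; "opening": opening from 0.0 (shut) to 1.0 (fully open); "grasp_force": force on a finger pad.
Only numpy, scipy, OpenCV 4.12 (cv2) and the standard library are available. Lean on these libraries where they do the work, as an engineer would, in place of code of your own. Each camera call takes 0.05 s, during which the arm holds its last target. There are 200 camera calls.

## Working session

There is one attempt and no reset: what is moved stays moved. The work goes in short steps, Python scripts to look and compute and a tool call to move; the robot and the scene stay as the last step left them, time stands still between calls to the robot, and variables do not carry over. Pictures are saved under pics/ and viewed, at most 14 in all, crops included, and the job is handed in when it is done.

Besides the shell and the picture viewer there is one more tool, called after ">>>" as name(argument=value, ...), one argument or row to a line, values as JSON. send_rows: Moves the arm, as the interface text tells. Its arguments: {"type":"object","properties":{"moves":{"type":"array"},"grip_force":{"type":"number"}},"required":["moves"]}

```bash
mkdir -p pics
python3 - <<'E'
from rig import *
import cv2,json
print(sense())
for n in ("top","side"):
    f=grab_frame(n); cv2.imwrite(f"pics/{n}0.png",f["img"][:,:,::-1]); print(n,f["mtx"],f["rvec"],f["tvec"])
f=grab_frame("wrist");print(f["mtx"],f["T_tool_cam"])
E
```

```text
{'clock': 0.0, 'qpos': array([-1.25938806e+00,  3.53655124e-01,  1.63410894e+00, -1.85753968e-05,
        1.15518095e+00, -2.37646331e-03]), 'qvel': array([-9.34651471e-04,  1.19702742e-03, -3.00816579e-05, -6.82609975e-04,
        4.07911938e-04, -5.38119161e-04]), 'joint_efforts': array([ 3.15788617e-03, -6.05237961e+01, -3.42061007e+01, -6.84993643e-05,
        9.22858104e-03,  5.46765065e-06]), 'eef_pos': array([ 192.78931443, -594.06846469,  247.56807912]), 'tcp_rot': array([-3.14024025e+00,  1.37699926e-05,  3.13792253e-01]), 'contact_force': array([-0.53316723,  0.36785719, -0.38148227]), 'wrist_torque': array([-0.05532707,  0.05008793,  0.02719917]), 'grasp_force': 0.0, 'opening': 0.9975580191561699}
top [[401.29042428   0.         254.04022209]
 [  0.         401.29042428 189.88527575]
 [  0.           0.           1.        ]] [ 2.15616315 -2.14481287  0.18230267] [  -3.38857817  640.89559111 1033.07608118]
side [[388.79974035   0.         254.5499245 ]
 [  0.         388.79974035 189.91775886]
 [  0.           0.           1.        ]] [ 0.87877271 -2.53721486  1.07231017] [481.03111696 346.77742167 919.29965753]
[[311.61657697   0.         256.16282886]
 [  0.         311.61657697 190.22601166]
 [  0.           0.           1.        ]] [[-2.42326629e-04 -9.56685071e-01 -2.91124745e-01  7.39926236e+01]
 [ 9.99999765e-01 -4.52070327e-05 -6.83822595e-04  2.85372712e-01]
 [ 6.41041982e-04 -2.91124842e-01  9.56684857e-01 -1.25675480e+02]
 [ 0.00000000e+00  0.00000000e+00  0.00000000e+00  1.00000000e+00]]
```

View pics/top0.png

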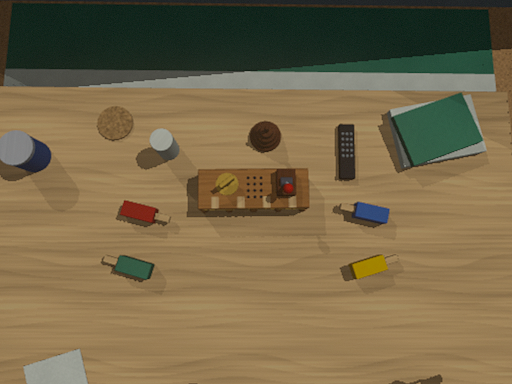

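View pics/side0.png

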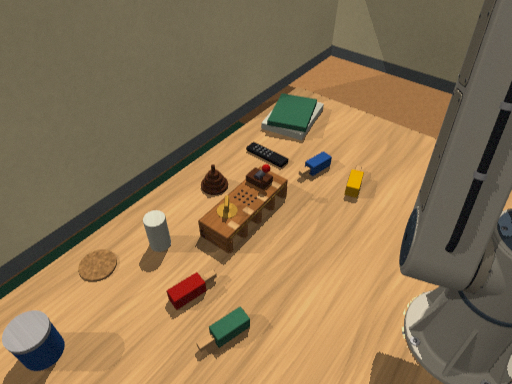

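The top view shows red at (139,212), green (133,267), blue (371,212) and yellow (369,266), with the box top at about (198–309, 169–209) and its open front towards the robot. Next I'll fit the block poses from the top and side views together.

```bash
cat > h.py <<'E'
from rig import *
import cv2, numpy as np
from scipy.optimize import minimize
from scipy.spatial.transform import Rotation as Ro
def frame(n):
    s=sense(); f=grab_frame(n)
    if n=="wrist":
        T=np.eye(4);T[:3,:3]=Ro.from_euler('xyz',s["tcp_rot"]).as_matrix();T[:3,3]=s["eef_pos"]
        W=np.linalg.inv(T@f["T_tool_cam"])
        f["rvec"]=cv2.Rodrigues(W[:3,:3])[0];f["tvec"]=W[:3,3]
    return f
def proj(f,P): return cv2.projectPoints(np.float64(P).reshape(-1,1,3),np.float64(f["rvec"]),np.float64(f["tvec"]),f["mtx"],None)[0].reshape(-1,2)
def unproj(f,uv,z):
    R=cv2.Rodrigues(np.float64(f["rvec"]))[0];c=-R.T@np.float64(f["tvec"]).ravel()
    d=(R.T@np.linalg.inv(f["mtx"])@np.c_[np.float64(uv).reshape(-1,2),np.ones(np.size(uv)//2)].T).T
    return c+d*((z-c[2])/d[:,2])[:,None]
H={"red":[(0,6),(174,180)],"green":[(62,90)],"blue":[(108,125)],"yellow":[(22,29)]}
def mask(f,col,near,rad):
    h=cv2.cvtColor(f["img"],cv2.COLOR_RGB2HSV);m=np.zeros(h.shape[:2],np.uint8)
    for a,b in H[col]: m|=cv2.inRange(h,(a,165 if col in("yellow","red") else 120,25),(b,255,255))
    k=np.zeros_like(m);u,v=near;cv2.circle(k,(int(u),int(v)),int(rad),255,-1);m&=k
    n,l,st,_=cv2.connectedComponentsWithStats(m)
    return (l==1+np.argmax(st[1:,4])).astype(np.uint8)*255 if n>1 else m
C=np.array([[a,b,c] for a in(-45,45) for b in(-21,21) for c in(0,42)],float)
def corners(p):
    c,s=np.cos(p[2]),np.sin(p[2]);return np.c_[p[0]+c*C[:,0]-s*C[:,1],p[1]+s*C[:,0]+c*C[:,1],C[:,2]]
def fit(fm,p0):
    fm=[(f,m) for f,m in fm]
    S=4
    big=[(f,cv2.resize(m,None,fx=S,fy=S,interpolation=cv2.INTER_LINEAR)>127) for f,m in fm]
    def cost(p):
        t=0
        for f,m in big:
            q=cv2.convexHull(np.float32(((proj(f,corners(p))+.5)*S-.5)*16)).astype(np.int32)
            k=np.zeros(m.shape,np.uint8);cv2.fillPoly(k,[q],1,shift=4);t+=np.sum(k!=m)/max(m.sum(),1)
        return t
    best=None
    for dy in(0,.15,-.15):
        r=minimize(cost,np.array(p0)+[0,0,dy],method="Nelder-Mead",options=dict(initial_simplex=np.array(p0)+[0,0,dy]+np.array([[0,0,0],[12,0,0],[0,12,0],[0,0,.15]]),xatol=.05,fatol=1e-5))
        if best is None or r.fun<best.fun: best=r
    return best.x,best.fun
E
cat > a.py <<'E'
from h import *
t=frame("top");s=frame("side")
for c,uv,y in(("red",(139,212),1.4),("green",(133,267),-1.8),("blue",(371,212),-1.8),("yellow",(369,266),1.8)):
    p=unproj(t,uv,30)[0];r=[]
    m=mask(t,c,uv,40); su=proj(s,p)[0]; m2=mask(s,c,su,45)
    for fm in([(t,m)],[(s,m2)],[(t,m),(s,m2)]): r.append(fit(fm,[p[0],p[1],y]))
    print(c,(m>0).sum(),(m2>0).sum(),[(np.round(a,2).tolist(),round(b,3)) for a,b in r])
print(unproj(t,[(198,169),(309,169),(309,209),(198,209)],68).round(1))
cv2.imwrite("pics/boxcrop.png",cv2.resize(t["img"][150:230,180:330,::-1],None,fx=5,fy=5,interpolation=cv2.INTER_CUBIC))
E
python3 a.py
```

```text
red 505 798 [([582.19, 311.57, 1.31], np.float64(0.177)), ([581.62, 316.07, 1.32], np.float64(0.124)), ([582.88, 314.85, 1.3], np.float64(0.311))]
green 3 451 [([689.91, 101.37, -2.73], np.float64(197.409)), ([432.42, 319.7, -1.74], np.float64(1.239)), ([752.97, 8.39, -3.19], np.float64(199.218))]
blue 460 171 [([583.99, -323.9, -1.68], np.float64(0.379)), ([582.62, -328.06, -1.5], np.float64(1.542)), ([583.5, -322.86, -1.62], np.float64(1.986))]
yellow 535 212 [([439.13, -312.76, 1.82], np.float64(0.234)), ([443.29, -324.62, 1.88], np.float64(0.766)), ([440.49, -316.61, 1.87], np.float64(1.029))]
[[ 693.2  149.7   68. ]
 [ 695.5 -146.5   68. ]
 [ 588.  -144.7   68. ]
 [ 586.3  147.1   68. ]]
```

>>> send_rows(
  moves=[
    [[0.035,0.05,0.01,0,0,0,1],[0.035,0.05,0.01,0,0,0,1],[0.035,0.05,0.01,0,0,0,1],[0.035,0.05,0.01,0,0,0,1],[0.035,0.05,0.01,0,0,0,1],[0.035,0.05,0.01,0,0,0,1],[0.02,0.05,0.01,0,0,0,1],[0.02,0.05,0.01,0,0,0,1],[0.02,0.05,0.01,0,0,0,1],[0.02,0.05,0.01,0,0,0,1]],
  ],
)

```text
clock: 1.25
eef_pos: [436.0, -167.5, 333.9]
tcp_rot: [3.141, -0.0, 0.314]
contact_force: [1.9, 1.2, -0.1]
opening: 1.002
grasp_force: 0.0
```

>>> send_rows(
  moves=[
    [[0.034,0.028,0.005,0,0,-0.0523,1],[0.034,0.028,0.005,0,0,-0.0523,1],[0.034,0.028,0.005,0,0,-0.0523,1],[0.034,0.028,0.005,0,0,-0.0523,1],[0.034,0.028,0.005,0,0,-0.0523,1],[0.034,0.028,0.005,0,0,-0.0523,1],[0,0,0,0,0,0,1],[0,0,0,0,0,0,1]],
  ],
)

```text
clock: 2.05
eef_pos: [639.9, -0.7, 362.5]
tcp_rot: [3.141, 0.001, 0.002]
contact_force: [-1.2, -0.2, -0.6]
opening: 1.003
grasp_force: 0.0
```

Run:
```python
from h import *
import pickle
f=frame("wrist");pickle.dump(f,open("w1.pkl","wb"));s=sense();print(s["eef_pos"],s["tcp_rot"],s["qpos"])
cv2.imwrite("pics/w1.png",f["img"][:,:,::-1])
t=frame("top");h=cv2.cvtColor(t["img"],cv2.COLOR_RGB2HSV)
for u,v in((133,267),(371,212),(369,266),(139,212)): print(h[v-4:v+5:4,u-6:u+7:6].reshape(-1,3).tolist())
```

```text
[639.21588414  -1.44249455 362.68486914] [3.14127242e+00 1.41668351e-03 9.56461035e-04] [-4.43622252e-03  2.94391083e-01  1.46319209e+00 -3.33580374e-04
  1.38542442e+00  1.56546513e+00]
[[66, 87, 56], [64, 80, 54], [65, 79, 55], [64, 80, 54], [66, 87, 56], [66, 94, 57], [69, 93, 55], [63, 88, 55], [68, 88, 58]]
[[110, 148, 129], [109, 150, 126], [109, 154, 131], [109, 149, 127], [109, 147, 125], [109, 152, 126], [109, 155, 128], [109, 157, 125], [109, 149, 125]]
[[25, 255, 171], [25, 255, 168], [24, 255, 168], [24, 255, 167], [25, 255, 168], [24, 255, 168], [24, 255, 168], [24, 255, 168], [24, 255, 167]]
[[4, 210, 131], [3, 208, 131], [4, 214, 131], [3, 203, 132], [4, 208, 131], [4, 211, 133], [4, 217, 134], [4, 212, 131], [3, 209, 132]]
```

View pics/w1.png

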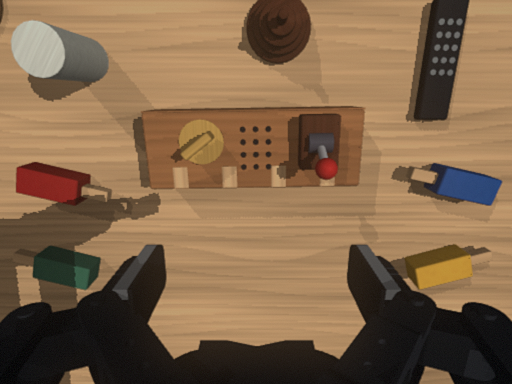

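The wrist view shows the box top at about (144–362, 107–188), the strips along its front edge at row ~177, the key at (200,142), the ball at (327,168), and all four blocks. An enlarged crop will give better box corners.

Run:
```python
from h import *
import pickle
f=pickle.load(open("w1.pkl","rb"))
c=cv2.convertScaleAbs(f["img"][95:205,130:375,::-1],alpha=1.6)
cv2.imwrite("pics/w1c.png",cv2.resize(c,None,fx=3.2,fy=3.2,interpolation=cv2.INTER_CUBIC))
```

```text
(no output)
```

View pics/w1c.png

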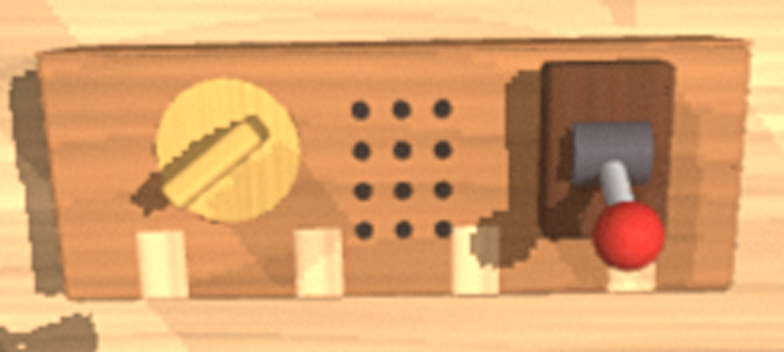

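```bash
sed -i 's/(a,165 if col in("yellow","red") else 120,25)/(a,dict(green=50,blue=90).get(col,165),25)/; s/"green":\[(62,90)\]/"green":[(50,90)]/; s/(108,125)/(102,125)/' h.py
cat >> h.py <<'E'
def rigid(w,l):
    w=w-0;mw,ml=w.mean(0),l.mean(0);U,_,V=np.linalg.svd((l-ml).T@(w-mw));R=V.T@np.diag([1,np.linalg.det(V.T@U.T)])@U.T
    t=mw-R@ml;return t,np.arctan2(R[1,0],R[0,0]),w-(l@R.T+t)
E
python3 - <<'E'
from h import *
import pickle
f=pickle.load(open("w1.pkl","rb"))
cp=np.array([(68,299),(732,289),(748,44),(42,56),(165,297),(320,296),(477,294),(632,291)])
uv=(cp+.5)/3.2-.5+[130,95]
l=np.array([(-55,148),(-55,-148),(55,-148),(55,148),(-55,102),(-55,34),(-55,-34),(-55,-102)],float)
w=unproj(f,uv,68)[:,:2]
t,a,r=rigid(w,l);print("box wrist",t,a,r.round(1).tolist())
tp=frame("top");w=unproj(tp,[(198,169),(309,169),(309,209),(198,209)],68)[:,:2];print(rigid(w,l[[3,2,1,0]])[:2])
c,s=np.cos(a),np.sin(a);R=np.array([[c,-s],[s,c]])
k=unproj(f,(np.array([(265,122),(167,195)])+.5)/3.2-.5+[130,95],110)
print("key ctr",t+R@[15,70],"wing ends",k,"wing yaw",np.arctan2(*(k[0]-k[1])[1::-1]))
print("ball",unproj(f,np.array([[629,236]])/3.2+[130,95],134), t+R@[-9,-85])
for c,uv,y in(("red",(55,183),1.3),("green",(65,267),-1.74),("blue",(465,185),-1.7),("yellow",(440,266),1.85)):
    p=unproj(f,uv,30)[0]; m=mask(f,c,uv,50); tu=proj(tp,p)[0]; mt=mask(tp,c,tu,40)
    print(c,p[:2].round(),(m>0).sum(),(mt>0).sum(),[(np.round(x,2).tolist(),round(b,3)) for x,b in (fit([(f,m)],[p[0],p[1],y]),fit([(tp,mt)],[p[0],p[1],y]))])
E
```

```text
box wrist [644.3349147    2.69433259] 0.017247523300516897 [[1.6, -2.5], [1.6, 2.0], [-4.4, 3.7], [-4.6, -3.9], [1.8, 0.7], [1.3, 0.6], [1.1, -0.3], [1.4, -0.3]]
(array([640.73018025,   1.40097461]), np.float64(0.006381824605136638))
key ctr [658.1254169   72.94262117] wing ends [[670.48666398  51.69220936 110.        ]
 [642.70462992  90.3714501  110.        ]] wing yaw -0.9479153427202124
ball [[632.04970867 -82.78822593 134.        ]] [636.80222011 -82.44824496]
red [585. 306.] 2151 497 [([582.46, 314.58, 1.39], np.float64(0.189)), ([582.86, 313.36, 1.31], np.float64(0.196))]
green [440. 317.] 2004 581 [([433.98, 318.07, -1.76], np.float64(0.158)), ([435.1, 318.58, -1.82], np.float64(0.155))]
blue [ 583. -320.] 1620 484 [([582.55, -322.08, -1.84], np.float64(0.353)), ([585.04, -321.53, -1.71], np.float64(0.321))]
yellow [ 443. -306.] 0 528 [([42.93, -43.7, 2.92], np.float64(0.0)), ([439.63, -310.83, 1.84], np.float64(0.25))]
```

>>> send_rows(
  moves=[
    [[-0.0071,0.025,-0.02,0,0,0.135,1],[-0.0071,0.025,-0.02,0,0,0.135,1],[-0.0071,0.025,-0.02,0,0,0.135,1],[-0.0071,0.025,-0.02,0,0,0.135,1],[-0.0071,0.025,-0.02,0,0,0.135,1],[-0.0071,0.025,-0.02,0,0,0.135,1],[-0.0071,0.025,-0.02,0,0,0.135,1],[-0.0071,0.025,-0.02,0,0,0.135,1],[-0.0071,0.025,-0.02,0,0,0.135,1],[-0.0071,0.025,-0.02,0,0,0.135,1]],
  ],
)

```text
clock: 3.2
eef_pos: [568.2, 248.3, 163.1]
tcp_rot: [3.141, -0.0, 1.354]
contact_force: [0.6, 0.6, 0.4]
opening: 1.002
grasp_force: 0.0
```

>>> send_rows(
  moves=[
    [[0,0,-0.02,0,0,0,0.4],[0,0,-0.01,0,0,0,0.4],[0,0,0,0,0,0,0.4],[0,0,0,0,0,0,0.4]],
  ],
)

```text
clock: 3.6
eef_pos: [569.2, 247.8, 134.1]
tcp_rot: [3.141, -0.0, 1.349]
contact_force: [-0.4, -0.4, 0.2]
opening: 0.702
grasp_force: 0.0
```

```bash
cat > look.py <<'E'
import sys
from h import *
# look.py colour approx-x y yaw [name]
c=sys.argv[1];p0=[float(a) for a in sys.argv[2:5]]
s=sense();f=frame("wrist");uv=proj(f,[p0[0],p0[1],30])[0];m=mask(f,c,uv,150)
p,e=fit([(f,m)],p0);cs,sn=np.cos(p[2]),np.sin(p[2]);g=p[:2]-67*np.array([cs,sn])
print("eef",s["eef_pos"].round(1),s["tcp_rot"].round(3),"block",p.round(3),e,"n",(m>0).sum(),"grasp",g.round(1),"delta",(g-s["eef_pos"][:2]).round(1),"dyaw",(p[2]-s["tcp_rot"][2]+np.pi/2)%np.pi-np.pi/2)
if len(sys.argv)>5:
    o=f["img"][:,:,::-1].copy();cv2.polylines(o,[cv2.convexHull(np.float32(proj(f,corners(p)))).astype(np.int32)],True,(255,0,255),1);cv2.circle(o,tuple(int(v) for v in proj(f,[*g,21])[0]),3,(255,255,0),-1)
    cv2.imwrite("pics/"+sys.argv[5],o)
E
python3 look.py red 582 314 1.35 red1.png
```

```text
eef [569.2 247.8 134.1] [ 3.141 -0.     1.349] block [582.828 312.316   1.34 ] 0.05927249854254242 n 8148 grasp [567.5 247.1] delta [-1.7 -0.7] dyaw -0.008043892817336529
```

View pics/red1.png

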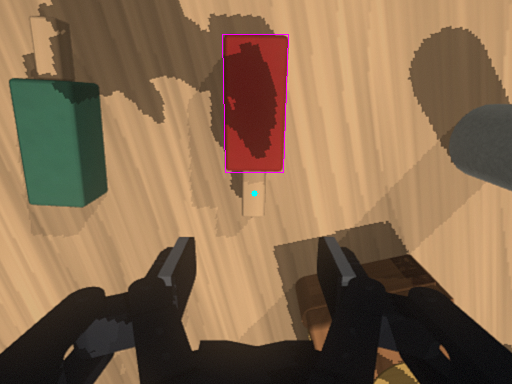

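The fitted outline matches the red block, and the grasp mark at (254,194) is on its stub. I'll descend and grip.

>>> send_rows(
  moves=[
    [[-0.0015,-0.0007,-0.025,0,0,0,0.4],[0,0,-0.025,0,0,0,0.4],[0,0,-0.025,0,0,0,0.4],[0,0,-0.02,0,0,0,0.3],[0,0,-0.0175,0,0,0,0.2],[0,0,0,0,0,0,-0.2]],
  ],
  grip_force=70,
)

```text
clock: 4.25
eef_pos: [566.6, 247.1, 19.7]
tcp_rot: [-3.14, 0.001, 1.349]
contact_force: [0.0, 0.4, -0.3]
opening: 0.447
grasp_force: 0.0
```

>>> send_rows(
  moves=[
    [[0,0,0,0,0,0,-1],[0,0,0,0,0,0,-1],[0,0,0,0,0,0,-1],[0,0,0,0,0,0,-1],[0,0,0,0,0,0,-1]],
  ],
)

```text
clock: 4.75
eef_pos: [568.2, 248.1, 22.2]
tcp_rot: [3.14, -0.001, 1.35]
contact_force: [-0.5, -1.8, 7.6]
opening: 0.195
grasp_force: 70.6
```

>>> send_rows(
  moves=[
    [[0,0,0.01,0,0,0,-1],[0,0,0.02,0,0,0,-1],[0,0,0.02,0,0,0,-1],[-0.02,0,0.02,0,0,0,-1],[-0.03,0,0,0,0,0,-1],[-0.03,-0.005,0,0,0,-0.03,-1],[-0.02,-0.01,0,0,0,-0.08,-1],[-0.016,-0.02,0,0,0,-0.12,-1],[-0.01,-0.02,0,0,0,-0.13,-1],[0,-0.02,0,0,0,-0.13,-1]],
  ],
)

```text
clock: 5.75
eef_pos: [439.4, 172.2, 91.3]
tcp_rot: [-3.141, 0.001, 0.856]
contact_force: [0.3, 0.4, -2.3]
opening: 0.192
grasp_force: 69.5
```

>>> send_rows(
  moves=[
    [[0,-0.02,0,0,0,-0.13,-1],[0,-0.02,0,0,0,-0.13,-1],[0,-0.02,0,0,0,-0.13,-1],[0,-0.012,0,0,0,-0.13,-1],[0,0,0,0,0,-0.13,-1],[0,0,0,0,0,-0.13,-1],[0,0,0,0,0,-0.062,-1],[0,0,0,0,0,0,-1]],
  ],
)

```text
clock: 6.55
eef_pos: [441.3, 101.0, 91.3]
tcp_rot: [-3.141, -0.0, 0.017]
contact_force: [-0.5, -0.9, -1.5]
opening: 0.195
grasp_force: 69.5
```

Run:
```python
from h import *
s=sense();print(s["eef_pos"],s["tcp_rot"],s["opening"],s["contact_force"],s["wrist_torque"])
f=frame("wrist");import pickle;pickle.dump(f,open("w2.pkl","wb"));cv2.imwrite("pics/w2.png",cv2.convertScaleAbs(f["img"][:,:,::-1],alpha=1.5))
```

```text
[441.27992284 100.97190944  91.34751432] [-3.14137374e+00 -4.63555760e-04  1.70564334e-02] 0.1950207553737352 [-0.53589396 -0.88512179 -1.51266001] [-0.03099728  0.11793771  0.02039406]
```

View pics/w2.png

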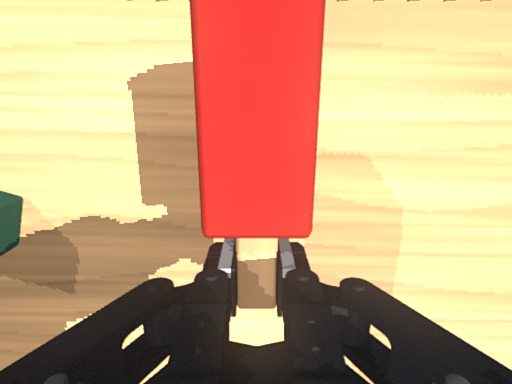

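Red is held straight, with no tilt in the grip. I'll lower it and advance gently.

>>> send_rows(
  moves=[
    [[0,0,-0.025,0,0,0,-1],[0,0,-0.025,0,0,0,-1],[0,0,-0.015,0,0,0,-1],[0,0,-0.004,0,0,0,-1],[0.01,0,0,0,0,0,-1],[0.01,0,0,0,0,0,-1],[0.01,0,0,0,0,0,-1],[0,0,0,0,0,0,-1]],
  ],
)

```text
clock: 7.4
eef_pos: [473.5, 101.2, 22.4]
tcp_rot: [-3.141, -0.003, 0.019]
contact_force: [-0.4, 0.5, -0.9]
opening: 0.192
grasp_force: 73.0
```

>>> send_rows(
  moves=[
    [[0.005,0,0,0,0,0,-1],[0.005,0,0,0,0,0,-1],[0.005,0,0,0,0,0,-1],[0.005,0,0,0,0,0,-1],[0,0,0,0,0,0,-1]],
  ],
)

```text
clock: 7.9
eef_pos: [491.0, 101.1, 21.9]
tcp_rot: [-3.142, 0.001, 0.018]
contact_force: [-1.8, 1.7, 4.3]
opening: 0.197
grasp_force: 73.9
```

>>> send_rows(
  moves=[
    [[0.006,0.0001,0,0,0,0,-1],[0.006,0.0001,0,0,0,0,-1],[0.006,0.0001,0,0,0,0,-1],[0.006,0.0001,0,0,0,0,-1],[0.006,0.0001,0,0,0,0,-1],[0,0,0,0,0,0,-1]],
  ],
)

```text
clock: 8.5
eef_pos: [520.9, 101.7, 21.9]
tcp_rot: [-3.141, 0.001, 0.018]
contact_force: [-3.0, 4.1, 5.9]
opening: 0.191
grasp_force: 74.0
```

>>> send_rows(
  moves=[
    [[0.006,0.0001,0,0,0,0,-1],[0.006,0.0001,0,0,0,0,-1],[0.006,0.0001,0,0,0,0,-1],[0.006,0.0001,0,0,0,0,-1],[0.006,0.0001,0,0,0,0,-1],[0,0,0,0,0,0,-1]],
  ],
)

```text
clock: 9.1
eef_pos: [550.5, 102.3, 21.9]
tcp_rot: [-3.141, 0.002, 0.018]
contact_force: [-3.9, 4.6, 6.7]
opening: 0.194
grasp_force: 74.3
```

>>> send_rows(
  moves=[
    [[0.005,0.0004,0,0,0,0,-1],[0.005,0.0004,0,0,0,0,-1],[0.003,0,0,0,0,0,-1],[0.002,0,0,0,0,0,-1],[0.002,0,0,0,0,0,-1],[0,0,0,0,0,0,-1]],
  ],
)

```text
clock: 9.7
eef_pos: [563.3, 102.7, 21.8]
tcp_rot: [3.141, 0.01, 0.018]
contact_force: [-20.6, 3.7, 23.6]
opening: 0.197
grasp_force: 76.8
```

>>> send_rows(
  moves=[
    [[-0.004,0,0,0,0,0,-0.2],[0,0,0,0,0,0,-0.2],[0,0,0,0,0,0,-0.2],[-0.01,0,0.02,0,0,0,0],[-0.01,0,0.04,0,0,0,0],[-0.01,0,0.04,0,0,0,0],[-0.01,0,0.04,0,0,0,0],[0,0,0,0,0,0,0],[0,0,0,0,0,0,0]],
  ],
)

```text
clock: 10.6
eef_pos: [525.2, 102.8, 162.8]
tcp_rot: [-3.141, -0.003, 0.018]
contact_force: [-0.2, -0.2, -0.8]
opening: 0.501
grasp_force: 0.0
```

Run:
```python
from h import *
s=sense();print(s["eef_pos"],s["tcp_rot"],s["opening"],s["contact_force"],s["wrist_torque"])
f=frame("wrist");import pickle;pickle.dump(f,open("w3.pkl","wb"));cv2.imwrite("pics/w3.png",cv2.convertScaleAbs(f["img"][:,:,::-1],alpha=1.5))
```

```text
[525.22071523 102.80929538 162.7581492 ] [-3.14115143e+00 -3.06259007e-03  1.80193572e-02] 0.5013077960885762 [-0.15582711 -0.18562164 -0.77079032] [-0.03962469  0.00543895 -0.06232948]
```

View pics/w3.png

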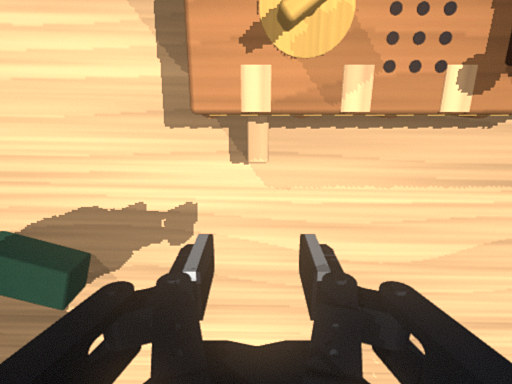

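The stub stands out of bay 3 with its end at (258,163). The front edge is at row ~111 and the strips are at columns 256, 357 and 457. I'll measure how far in it is.

Run:
```python
from h import *
import pickle
f=pickle.load(open("w3.pkl","rb"))
w=unproj(f,[(191,111.5),(256,112),(356.5,112),(457,112)],68);print(w.round(1))
l=np.array([(-55,148),(-55,102),(-55,34),(-55,-34)],float)
print(rigid(w[:,:2],l))
print("stub end",unproj(f,[(258,163)],30),unproj(f,[(258,163)],21),"stub root-ish",unproj(f,[(258,121)],30))
g=f["img"][100:170,258].astype(int);print([(i+100,*x) for i,x in enumerate(g) if i%2==0])
```

```text
[[588.2 148.6  68. ]
 [588.6 103.9  68. ]
 [589.9  34.8  68. ]
 [591.1 -34.2  68. ]]
(array([645.44970654,   1.69132806]), np.float64(0.016340273418389926), array([[ 0.12614864, -0.19419288],
       [-0.16237801,  1.11930711],
       [-0.04174572,  0.04769521],
       [ 0.07797508, -0.97280944]]))
stub end [[545.06524112 101.5047489   30.        ]] [[543.19130287 101.42807224  21.        ]] stub root-ish [[579.78500932 102.18110869  30.        ]]
[(100, np.int64(206), np.int64(164), np.int64(118)), (102, np.int64(205), np.int64(164), np.int64(117)), (104, np.int64(205), np.int64(163), np.int64(116)), (106, np.int64(206), np.int64(165), np.int64(117)), (108, np.int64(205), np.int64(163), np.int64(116)), (110, np.int64(211), np.int64(168), np.int64(121)), (112, np.int64(90), np.int64(64), np.int64(42)), (114, np.int64(79), np.int64(57), np.int64(35)), (116, np.int64(89), np.int64(70), np.int64(51)), (118, np.int64(94), np.int64(72), np.int64(50)), (120, np.int64(94), np.int64(73), np.int64(52)), (122, np.int64(93), np.int64(73), np.int64(52)), (124, np.int64(181), np.int64(143), np.int
[... 451 characters left out ...]
nt64(142), np.int64(102)), (144, np.int64(179), np.int64(142), np.int64(102)), (146, np.int64(179), np.int64(141), np.int64(101)), (148, np.int64(180), np.int64(142), np.int64(102)), (150, np.int64(179), np.int64(141), np.int64(102)), (152, np.int64(178), np.int64(140), np.int64(99)), (154, np.int64(179), np.int64(142), np.int64(101)), (156, np.int64(178), np.int64(142), np.int64(101)), (158, np.int64(180), np.int64(142), np.int64(101)), (160, np.int64(195), np.int64(154), np.int64(111)), (162, np.int64(151), np.int64(119), np.int64(85)), (164, np.int64(187), np.int64(148), np.int64(106)), (166, np.int64(189), np.int64(150), np.int64(108)), (168, np.int64(186), np.int64(147), np.int64(105))]
```

It looks about 4–5 mm short, so I'll push on the stub end with closed fingers.

>>> send_rows(
  moves=[
    [[-0.01,0,-0.04,0,0,0,-1],[-0.005,-0.0007,-0.04,0,0,0,-1],[0,0,-0.04,0,0,0,-1],[0,0,-0.02,0,0,0,-1],[0,0,0,0,0,0,-1],[0.005,0,0,0,0,0,-1],[0.005,0,0,0,0,0,-1],[0.005,0,0,0,0,0,-1],[0.005,0,0,0,0,0,-1],[0,0,0,0,0,0,-1]],
  ],
)

```text
clock: 11.65
eef_pos: [530.4, 102.1, 22.0]
tcp_rot: [-3.141, -0.001, 0.018]
contact_force: [-0.7, 0.3, 0.5]
opening: 0.007
grasp_force: 0.0
```

>>> send_rows(
  moves=[
    [[0.003,0,0,0,0,0,-1],[0.003,0,0,0,0,0,-1],[0.002,0,0,0,0,0,-1],[0,0,0,0,0,0,-1]],
  ],
)

```text
clock: 12.05
eef_pos: [534.4, 101.8, 21.4]
tcp_rot: [3.141, 0.006, 0.018]
contact_force: [-8.3, 1.7, 5.4]
opening: 0.001
grasp_force: 4.3
```

>>> send_rows(
  moves=[
    [[0.003,0,0,0,0,0,-1],[0.002,0,0,0,0,0,-1],[0,0,0,0,0,0,-1]],
  ],
)

```text
clock: 12.35
eef_pos: [534.5, 101.5, 20.6]
tcp_rot: [3.14, 0.015, 0.018]
contact_force: [-22.0, 2.0, 15.3]
opening: 0.002
grasp_force: 11.5
```

It stops firmly at 534.4. To tell whether that is home, I'll touch the front lintel with the same finger face: home means 38 mm between the two contacts.

>>> send_rows(
  moves=[
    [[-0.013,0,0,0,0,0,-1],[-0.002,0,0.025,0,0,0,-1],[0,0,0.026,0,0,0,-1],[0.015,0,0,0,0,0,-1],[0.015,0,0,0,0,0,-1],[0.01,0,0,0,0,0,-1],[0.004,0,0,0,0,0,-1],[0,0,0,0,0,0,-1]],
  ],
)

```text
clock: 13.15
eef_pos: [571.3, 102.0, 72.5]
tcp_rot: [3.142, 0.0, 0.018]
contact_force: [-0.1, -0.2, 0.1]
opening: -0.001
grasp_force: 0.0
```

>>> send_rows(
  moves=[
    [[0.002,0,0,0,0,0,-1],[0,0,0,0,0,0,-1]],
  ],
)

```text
clock: 13.35
eef_pos: [572.8, 102.0, 72.6]
tcp_rot: [3.142, 0.001, 0.018]
contact_force: [0.6, 0.0, 0.3]
opening: -0.001
grasp_force: 0.0
```

>>> send_rows(
  moves=[
    [[0.002,0,0,0,0,0,-1],[0,0,0,0,0,0,-1]],
  ],
)

```text
clock: 13.55
eef_pos: [575.3, 102.1, 72.8]
tcp_rot: [-3.142, -0.0, 0.018]
contact_force: [0.6, 0.5, 0.1]
opening: 0.005
grasp_force: 0.0
```

>>> send_rows(
  moves=[
    [[0.002,0,0,0,0,0,-1],[0,0,0,0,0,0,-1]],
  ],
)

```text
clock: 13.75
eef_pos: [576.5, 102.0, 72.6]
tcp_rot: [3.141, 0.002, 0.018]
contact_force: [-3.3, -0.9, 1.7]
opening: -0.005
grasp_force: 1.8
```

>>> send_rows(
  moves=[
    [[0.002,0,0,0,0,0,-1],[0,0,0,0,0,0,-1]],
  ],
)

```text
clock: 13.95
eef_pos: [576.5, 101.9, 72.4]
tcp_rot: [3.141, 0.006, 0.018]
contact_force: [-10.0, 0.4, 7.5]
opening: 0.001
grasp_force: 5.2
```

The difference is 42 mm, so either it's 4 mm short or the finger is wider higher up. I'll touch the stub again using the same part of the fingertip.

>>> send_rows(
  moves=[
    [[-0.02,0,0,0,0,0,-1],[-0.03,0,0,0,0,0,-1],[-0.007,0,-0.02,0,0,0,-1],[0,0,-0.019,0,0,0,-1],[0.008,0,0,0,0,0,-1],[0.002,0,0,0,0,0,-1],[0,0,0,0,0,0,-1]],
  ],
)

```text
clock: 14.65
eef_pos: [533.9, 102.2, 34.6]
tcp_rot: [-3.141, -0.002, 0.018]
contact_force: [0.8, -0.9, 0.8]
opening: 0.001
grasp_force: 0.0
```

>>> send_rows(
  moves=[
    [[0.002,0,0,0,0,0,-1],[0.001,0,0,0,0,0,-1],[0,0,0,0,0,0,-1]],
  ],
)

```text
clock: 14.95
eef_pos: [534.5, 102.0, 34.1]
tcp_rot: [3.141, 0.001, 0.018]
contact_force: [-4.0, 0.0, 4.3]
opening: -0.0
grasp_force: 2.4
```

>>> send_rows(
  moves=[
    [[0.002,0,0,0,0,0,-1],[0.001,0,0,0,0,0,-1],[0,0,0,0,0,0,-1]],
  ],
)

```text
clock: 15.25
eef_pos: [534.6, 101.7, 33.5]
tcp_rot: [3.141, 0.007, 0.018]
contact_force: [-12.9, 1.4, 10.0]
opening: 0.002
grasp_force: 6.7
```

>>> send_rows(
  moves=[
    [[0.002,0,0,0,0,0,-1],[0.001,0,0,0,0,0,-1],[0,0,0,0,0,0,-1]],
  ],
)

```text
clock: 15.55
eef_pos: [534.7, 101.5, 33.0]
tcp_rot: [3.14, 0.013, 0.018]
contact_force: [-21.4, 2.1, 16.6]
opening: 0.0
grasp_force: 11.0
```

Run:
```python
from h import *
import pickle
f=pickle.load(open("w3.pkl","rb"))
c=cv2.convertScaleAbs(f["img"][95:175,180:330,::-1],alpha=2.2)
cv2.imwrite("pics/w3c.png",cv2.resize(c,None,fx=5,fy=5,interpolation=cv2.INTER_NEAREST))
```

```text
(no output)
```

View pics/w3c.png

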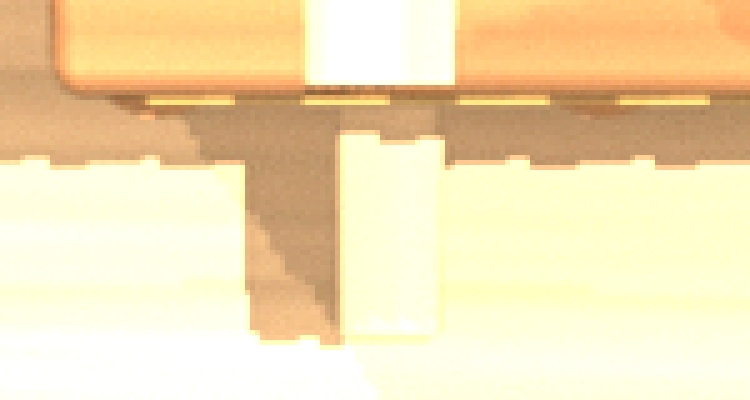

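Run:
```python
from h import *
import pickle
f=pickle.load(open("w3.pkl","rb"))
for z in (68,60,50,45.5,30,0): print(z,unproj(f,[(180+600/5,95+117/5),(180+600/5,111.8)],z)[:,0].round(1))
```

```text
68 [584.9 589.3]
60 [584.4 589. ]
50 [583.7 588.5]
45.5 [583.4 588.3]
30 [582.5 587.6]
0 [580.5 586.3]
```

Home is confirmed: the bay posts stand about 5 mm ahead of the roof edge, so a home stub ends about 43 mm from that edge, and I measured 42. Green is next.

>>> send_rows(
  moves=[
    [[-0.015,0,0,0,0,0,0],[-0.015,0,0.03,0,0,0.1,0.4],[-0.01,0.03,0.03,0,0,0.14,0.4],[-0.008,0.035,0.03,0,0,0.14,0.4],[-0.008,0.035,0.01,0,0,0.14,0.4],[-0.008,0.035,0,0,0,0.14,0.4],[-0.008,0.035,0,0,0,0.14,0.4],[-0.008,0.035,0,0,0,0.14,0.4],[-0.008,0.035,0,0,0,0.14,0.4],[0,0.042,0,0,0,0.14,0.4]],
  ],
)

```text
clock: 16.55
eef_pos: [452.6, 385.2, 134.2]
tcp_rot: [3.141, -0.0, 1.244]
contact_force: [1.3, -0.1, 0.3]
opening: 0.7
grasp_force: 0.0
```

>>> send_rows(
  moves=[
    [[0,0,0,0,0,0.12,0.4],[0,0,0,0,0,0,0.4],[0,0,0,0,0,0,0.4]],
  ],
)

```text
clock: 16.85
eef_pos: [453.3, 383.7, 133.8]
tcp_rot: [3.141, 0.0, 1.354]
contact_force: [-0.2, -0.2, -0.0]
opening: 0.697
grasp_force: 0.0
```

```bash
python3 look.py green 434.5 318.3 -1.78 green1.png
```

```text
eef [453.3 383.7 133.8] [3.141 0.    1.354] block [430.095 302.89   -1.843] 0.2456120210214807 n 4900 grasp [448.1 367.4] delta [ -5.2 -16.3] dyaw -0.055439548519315096
```

View pics/green1.png

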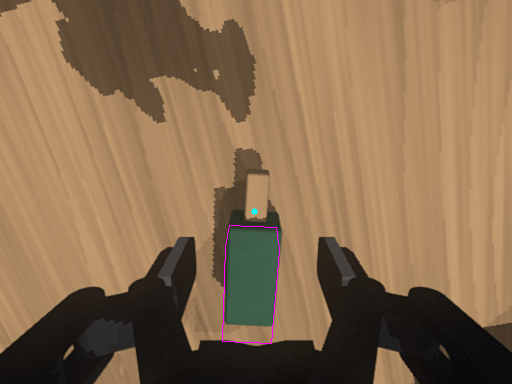

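The fit missed the dark tail face. The stub itself spans (257,172) to (255,218) and the tail top edge is at (254,226), so I'll work from those.

Run:
```python
from h import *
f=frame("wrist")
e=unproj(f,[(258,175)],30)[0,:2];t=unproj(f,[(253.5,226.5)],42)[0,:2];n=unproj(f,[(249,325)],42)[0,:2]
print(e,t,n,np.hypot(*(e-t)),np.hypot(*(t-n)));d=(e-n)/np.hypot(*(e-n));g=t+22*d;print(g,np.arctan2(d[1],d[0]),g-sense()["eef_pos"][:2])
```

```text
[458.04626986 399.0002656 ] [446.73347792 363.50053525] [423.53344791 276.79976165] 37.25869181923818 89.7511311098102
[452.71298572 384.67234402] 1.2955377288449905 [-0.68074967  1.39235679]
```

>>> send_rows(
  moves=[
    [[-0.0007,0.0014,-0.025,0,0,-0.058,0.4],[0,0,-0.025,0,0,0,0.4],[0,0,-0.025,0,0,0,0.4],[0,0,-0.02,0,0,0,0.3],[0,0,-0.0165,0,0,0,0.2],[0,0,0,0,0,0,-0.2]],
  ],
  grip_force=70,
)

```text
clock: 17.55
eef_pos: [451.7, 384.0, 20.4]
tcp_rot: [-3.14, 0.003, 1.298]
contact_force: [-0.7, -0.6, -0.0]
opening: 0.446
grasp_force: 0.0
```

>>> send_rows(
  moves=[
    [[0,0,0,0,0,0,-1],[0,0,0,0,0,0,-1],[0,0,0,0,0,0,-1],[0,0,0,0,0,0,-1],[0,0,0,0,0,0,-1]],
  ],
)

```text
clock: 18.05
eef_pos: [453.0, 385.9, 23.1]
tcp_rot: [3.141, -0.001, 1.3]
contact_force: [0.4, 0.8, 4.5]
opening: 0.194
grasp_force: 71.1
```

>>> send_rows(
  moves=[
    [[0,0,0.015,0,0,0,-1],[0,0,0.025,0,0,0,-1],[0,0,0.03,0,0,0,-1],[0,-0.02,0,0,0,0.05,-1],[-0.002,-0.03,0,0,0,0.13,-1],[-0.002,-0.03,0,0,0,0.13,-1],[-0.002,-0.03,0,0,0,0.13,-1],[-0.002,-0.03,0,0,0,0.13,-1],[-0.002,-0.03,0,0,0,0.13,-1],[-0.002,-0.03,0,0,0,0.13,-1]],
  ],
)

```text
clock: 19.05
eef_pos: [440.3, 184.4, 93.2]
tcp_rot: [3.141, 0.0, 2.135]
contact_force: [0.0, -0.2, -1.6]
opening: 0.196
grasp_force: 70.4
```

>>> send_rows(
  moves=[
    [[-0.002,-0.03,0,0,0,0.13,-1],[0,-0.03,0,0,0,0.13,-1],[0,-0.03,0,0,0,0.13,-1],[0,-0.03,0,0,0,0.13,-1],[0,-0.02,0,0,0,0.13,-1],[0,-0.013,0,0,0,0.13,-1],[0,0,0,0,0,0.13,-1],[0,0,0,0,0,0.119,-1],[0,0,0,0,0,0,-1],[0,0,0,0,0,0,-1]],
  ],
)

```text
clock: 20.05
eef_pos: [438.6, 32.5, 92.8]
tcp_rot: [3.142, 0.0, -3.128]
contact_force: [1.0, -0.6, -1.2]
opening: 0.193
grasp_force: 70.3
```

Run:
```python
from h import *
s=sense();print(s["eef_pos"],s["tcp_rot"],s["opening"],s["qpos"][5])
t=frame("top")
for c,p,y in(("yellow",(440,-312,21),1.84),("blue",(584,-322,21),-1.72)):
    m=mask(t,c,proj(t,p)[0],45);print(c,(m>0).sum(),fit([(t,m)],[p[0],p[1],y]))
```

```text
[438.56972867  32.47882838  92.81092764] [ 3.14157235e+00  3.97678244e-04 -3.12758668e+00] 0.1930950649168078 -1.5142876059976713
yellow 537 (array([ 438.63472544, -310.70497364,    1.82863028]), np.float64(0.22484862598975314))
blue 480 (array([ 583.60189829, -322.72842959,   -1.68248936]), np.float64(0.33181344450234496))
```

>>> send_rows(
  moves=[
    [[0,0.0005,-0.025,0,0,0.003,-1],[0,0,-0.025,0,0,0,-1],[0,0,-0.015,0,0,0,-1],[0,0,-0.005,0,0,0,-1],[0.01,0.0002,0,0,0,0,-1],[0.01,0.0002,0,0,0,0,-1],[0.008,0.0001,0,0,0,0,-1],[0.005,0.0001,0,0,0,0,-1],[0.005,0.0001,0,0,0,0,-1],[0,0,0,0,0,0,-1]],
  ],
)

```text
clock: 21.1
eef_pos: [477.3, 33.7, 22.4]
tcp_rot: [3.142, 0.001, -3.121]
contact_force: [0.5, -0.2, -1.1]
opening: 0.199
grasp_force: 72.0
```

>>> send_rows(
  moves=[
    [[0.005,0.0001,0,0,0,0,-1],[0.005,0.0001,0,0,0,0,-1],[0.005,0.0001,0,0,0,0,-1],[0.005,0.0001,0,0,0,0,-1],[0.005,0.0001,0,0,0,0,-1],[0,0,0,0,0,0,-1]],
  ],
)

```text
clock: 21.7
eef_pos: [502.5, 34.2, 22.4]
tcp_rot: [3.142, 0.001, -3.121]
contact_force: [-0.3, -0.0, -1.8]
opening: 0.196
grasp_force: 72.0
```

>>> send_rows(
  moves=[
    [[0.008,0.0001,0,0,0,0,-1],[0.008,0.0002,0,0,0,0,-1],[0.008,0.0001,0,0,0,0,-1],[0.008,0.0002,0,0,0,0,-1],[0.008,0.0001,0,0,0,0,-1],[0.006,0.0001,0,0,0,0,-1],[0.004,0.0001,0,0,0,0,-1],[0,0,0,0,0,0,-1]],
  ],
)

```text
clock: 22.5
eef_pos: [552.1, 35.0, 22.3]
tcp_rot: [3.142, 0.0, -3.121]
contact_force: [-0.3, -0.2, -1.9]
opening: 0.196
grasp_force: 72.0
```

>>> send_rows(
  moves=[
    [[0.004,0,0,0,0,0,-1],[0.004,0,0,0,0,0,-1],[0.003,0,0,0,0,0,-1],[0.003,0,0,0,0,0,-1],[0,0,0,0,0,0,-1]],
  ],
)

```text
clock: 23.0
eef_pos: [562.5, 35.0, 21.7]
tcp_rot: [-3.142, -0.007, -3.121]
contact_force: [-10.9, -0.6, 4.7]
opening: 0.19
grasp_force: 73.1
```

>>> send_rows(
  moves=[
    [[0.003,0,0,0,0,0,-1],[0.002,0,0,0,0,0,-1],[0,0,0,0,0,0,-1],[0,0,0,0,0,0,-1]],
  ],
)

```text
clock: 23.4
eef_pos: [562.5, 35.0, 21.5]
tcp_rot: [-3.141, -0.016, -3.121]
contact_force: [-26.6, 0.9, 20.5]
opening: 0.197
grasp_force: 75.4
```

>>> send_rows(
  moves=[
    [[-0.005,0,0,0,0,0,-0.2],[0,0,0,0,0,0,-0.2],[0,0,0,0,0,0,-0.2],[-0.01,0,0.01,0,0,0,-0.2],[-0.04,0,0.02,0,0,0,-0.6],[0,0,-0.02,0,0,0,-1],[0,0,0,0,0,0,-1],[0.015,0,0,0,0,0,-1],[0.005,0,0,0,0,0,-1],[0,0,0,0,0,0,-1]],
  ],
)

```text
clock: 24.4
eef_pos: [535.6, 35.0, 32.5]
tcp_rot: [-3.142, -0.001, -3.121]
contact_force: [-1.9, -0.5, 1.9]
opening: -0.003
grasp_force: 1.0
```

>>> send_rows(
  moves=[
    [[0.003,0,0,0,0,0,-1],[0.003,0,0,0,0,0,-1],[0.002,0,0,0,0,0,-1],[0,0,0,0,0,0,-1]],
  ],
)

```text
clock: 24.8
eef_pos: [535.9, 34.8, 31.2]
tcp_rot: [-3.141, -0.015, -3.121]
contact_force: [-23.8, 0.8, 16.3]
opening: -0.001
grasp_force: 11.8
```

Green is home too: contact is at 535.7, as predicted. Blue is next, into bay 0.

>>> send_rows(
  moves=[
    [[-0.025,0,0.01,0,0,0,-1],[-0.01,-0.02,0.04,0,0,0,0],[0,-0.04,0.04,0,0,0,0.4],[0,-0.04,0.02,0,0,-0.14,0.4],[0,-0.04,0,0,0,-0.14,0.4],[0,-0.04,0,0,0,-0.14,0.4],[0,-0.04,0,0,0,-0.14,0.4],[0,-0.04,0,0,0,-0.14,0.4],[0.015,-0.031,0,0,0,-0.14,0.4],[0.02,0,0,0,0,-0.14,0.4]],
  ],
)

```text
clock: 25.8
eef_pos: [543.8, -255.5, 138.2]
tcp_rot: [3.141, 0.002, 2.173]
contact_force: [0.6, 0.1, -0.2]
opening: 0.703
grasp_force: 0.0
```

>>> send_rows(
  moves=[
    [[0.02,0,0,0,0,-0.14,0.4],[0.02,0,0,0,0,-0.14,0.4],[0.016,0,0,0,0,-0.14,0.4],[0,0,0,0,0,-0.14,0.4],[0,0,0,0,0,-0.14,0.4],[0,0,0,0,0,-0.04,0.4],[0,0,0,0,0,0,0.4]],
  ],
)

```text
clock: 26.5
eef_pos: [599.8, -251.5, 137.8]
tcp_rot: [3.141, 0.0, 1.442]
contact_force: [0.2, 0.2, 0.0]
opening: 0.7
grasp_force: 0.0
```

```bash
python3 look.py blue 583.5 -322.5 -1.7 blue1.png
```

```text
eef [ 599.8 -251.5  137.8] [3.141 0.    1.442] block [ 579.311 -333.642   -1.81 ] 0.24912545714740023 n 4717 grasp [ 595.2 -268.6] delta [ -4.6 -17.1] dyaw -0.11013368292896786
```

View pics/blue1.png

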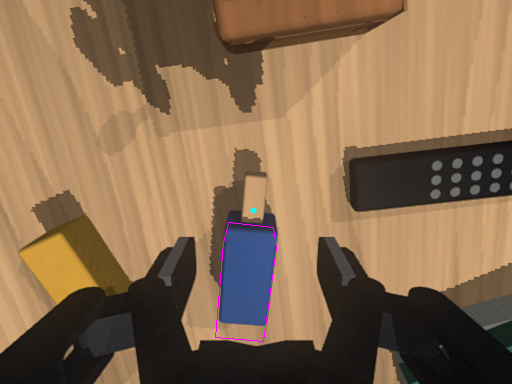

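The stub runs from (256,173) to its root at (252,218), the tail top edge is at (251,223) and the nose edge at (243,324). The remote's near end is at (350,195).

Run:
```python
from h import *
f=frame("wrist");s=sense()
e=unproj(f,[(256.5,175)],30)[0,:2];t=unproj(f,[(251.5,223.5)],42)[0,:2];n=unproj(f,[(243.5,324.5)],42)[0,:2]
print(e,t,n,np.hypot(*(e-t)),np.hypot(*(t-n)));d=(e-n)/np.hypot(*(e-n));g=t+22*d;print(g,np.arctan2(d[1],d[0]),g-s["eef_pos"][:2])
r=unproj(f,[(350,160),(353,208)],18)[:,:2];print("remote",r,(r-g)@[[d[0],-d[1]],[d[1],d[0]]])
```

```text
[ 601.82213166 -236.37677335] [ 593.50231829 -270.93375508] [ 574.42705414 -362.5294262 ] 35.544398728736496 93.56085009527152
[ 598.17098411 -249.43483512] 1.3569582807906178 [-1.51595791  1.9982956 ]
remote [[ 677.21406287 -236.65898495]
 [ 678.0526922  -277.947096  ]] [[ 29.25875912 -74.53157493]
 [-10.91099155 -84.11293938]]
```

>>> send_rows(
  moves=[
    [[-0.0015,0.001,-0.027,0,0,-0.085,0.4],[0,0,-0.027,0,0,0,0.4],[0,0,-0.026,0,0,0,0.4],[0,0,-0.02,0,0,0,0.3],[0,0,-0.016,0,0,0,0.2],[0,0,0,0,0,0,-0.2]],
  ],
  grip_force=70,
)

```text
clock: 27.2
eef_pos: [596.7, -249.8, 19.5]
tcp_rot: [-3.138, -0.001, 1.358]
contact_force: [-0.8, 0.1, -0.1]
opening: 0.446
grasp_force: 0.0
```

>>> send_rows(
  moves=[
    [[0,0,0,0,0,0,-1],[0,0,0,0,0,0,-1],[0,0,0,0,0,0,-1],[0,0,0,0,0,0,-1],[0,0,0,0,0,0,-1]],
  ],
)

```text
clock: 27.7
eef_pos: [598.6, -250.5, 22.5]
tcp_rot: [3.14, 0.0, 1.357]
contact_force: [0.3, 0.6, 3.2]
opening: 0.192
grasp_force: 71.0
```

>>> send_rows(
  moves=[
    [[0,0,0.015,0,0,0,-1],[0,0,0.025,0,0,0,-1],[0,0,0.03,0,0,0,-1],[-0.02,0,0,0,0,0,-1],[-0.035,0,0,0,0,0.06,-1],[-0.035,0.005,0,0,0,0.12,-1],[-0.035,0.0125,0,0,0,0.13,-1],[-0.022,0.015,0,0,0,0.13,-1],[-0.01,0.015,0,0,0,0.13,-1],[0,0.015,0,0,0,0.13,-1]],
  ],
)

```text
clock: 28.7
eef_pos: [439.2, -187.2, 92.5]
tcp_rot: [-3.141, -0.001, 2.061]
contact_force: [-0.3, -0.8, -0.5]
opening: 0.195
grasp_force: 70.5
```

>>> send_rows(
  moves=[
    [[0,0.015,0,0,0,0.13,-1],[0,0.015,0,0,0,0.13,-1],[0,0.015,0,0,0,0.13,-1],[0,0.015,0,0,0,0.13,-1],[0,0.015,0,0,0,0.13,-1],[0,0.01,0,0,0,0.13,-1],[0,0,0,0,0,0.13,-1],[0,0,0,0,0,0.13,-1],[0,0,0,0,0,0.062,-1],[0,0,0,0,0,0,-1]],
  ],
)

```text
clock: 29.7
eef_pos: [441.2, -102.8, 92.4]
tcp_rot: [-3.141, 0.001, -3.123]
contact_force: [-0.1, -0.4, 0.3]
opening: 0.197
grasp_force: 70.4
```

Run:
```python
from h import *
s=sense();print(s["eef_pos"],s["tcp_rot"],s["opening"],s["contact_force"])
t=frame("top")
for c,p,y in(("yellow",(440,-312,21),1.84),):
    m=mask(t,c,proj(t,p)[0],45);print(c,(m>0).sum(),fit([(t,m)],[p[0],p[1],y]))
```

```text
[ 441.23262857 -102.82919379   92.44415093] [-3.14137684e+00  7.63476775e-04 -3.12321851e+00] 0.19685573009910398 [-0.07982149 -0.38135675  0.33049771]
yellow 384 (array([ 441.13014403, -320.20936214,    1.79103524]), np.float64(0.7131921824104235))
```

>>> send_rows(
  moves=[
    [[0,0,-0.025,0,0,0,-1],[0,0,-0.025,0,0,0,-1],[0,0,-0.015,0,0,0,-1],[0,0,-0.005,0,0,0,-1],[0.01,0.0002,0,0,0,0,-1],[0.01,0.0002,0,0,0,0,-1],[0.008,0.0001,0,0,0,0,-1],[0.005,0.0001,0,0,0,0,-1],[0.005,0.0001,0,0,0,0,-1],[0,0,0,0,0,0,-1]],
  ],
)

```text
clock: 30.75
eef_pos: [479.8, -102.2, 21.8]
tcp_rot: [-3.141, 0.001, -3.124]
contact_force: [0.4, 0.6, -0.1]
opening: 0.198
grasp_force: 71.8
```

>>> send_rows(
  moves=[
    [[0.005,0.0001,0,0,0,0,-1],[0.005,0.0001,0,0,0,0,-1],[0.005,0.0001,0,0,0,0,-1],[0.005,0.0001,0,0,0,0,-1],[0.005,0.0001,0,0,0,0,-1],[0,0,0,0,0,0,-1]],
  ],
)

```text
clock: 31.35
eef_pos: [505.0, -101.7, 21.7]
tcp_rot: [-3.141, 0.001, -3.124]
contact_force: [0.4, 0.0, -0.4]
opening: 0.195
grasp_force: 71.8
```

>>> send_rows(
  moves=[
    [[0.008,0.0001,0,0,0,0,-1],[0.008,0.0002,0,0,0,0,-1],[0.008,0.0001,0,0,0,0,-1],[0.008,0.0002,0,0,0,0,-1],[0.008,0.0001,0,0,0,0,-1],[0.006,0.0001,0,0,0,0,-1],[0.004,0.0001,0,0,0,0,-1],[0,0,0,0,0,0,-1]],
  ],
)

```text
clock: 32.15
eef_pos: [554.6, -100.7, 21.6]
tcp_rot: [-3.142, 0.0, -3.124]
contact_force: [-0.4, -0.4, -1.8]
opening: 0.196
grasp_force: 71.7
```

>>> send_rows(
  moves=[
    [[0.004,0,0,0,0,0,-1],[0.004,0,0,0,0,0,-1],[0.003,0,0,0,0,0,-1],[0.003,0,0,0,0,0,-1],[0,0,0,0,0,0,-1]],
  ],
)

```text
clock: 32.65
eef_pos: [563.3, -100.6, 21.2]
tcp_rot: [3.141, -0.01, -3.124]
contact_force: [-18.0, -2.2, 14.0]
opening: 0.196
grasp_force: 74.0
```

Contact. I'll release and verify with the closed-finger push; home contact should be at x ≈ 538.

>>> send_rows(
  moves=[
    [[-0.005,0,0,0,0,0,-0.2],[0,0,0,0,0,0,-0.2],[0,0,0,0,0,0,-0.2],[-0.01,0,0.01,0,0,0,-0.2],[-0.04,0,0.02,0,0,0,-0.6],[0,0,-0.02,0,0,0,-1],[0,0,0,0,0,0,-1],[0.018,0,0,0,0,0,-1],[0.005,0,0,0,0,0,-1],[0,0,0,0,0,0,-1]],
  ],
)

```text
clock: 33.65
eef_pos: [536.7, -100.8, 31.9]
tcp_rot: [-3.141, 0.0, -3.124]
contact_force: [-0.8, -1.0, -0.5]
opening: 0.004
grasp_force: 0.0
```

>>> send_rows(
  moves=[
    [[0.003,0,0,0,0,0,-1],[0.003,0,0,0,0,0,-1],[0.002,0,0,0,0,0,-1],[0,0,0,0,0,0,-1]],
  ],
)

```text
clock: 34.05
eef_pos: [538.2, -100.3, 30.7]
tcp_rot: [3.14, -0.011, -3.124]
contact_force: [-16.6, -1.1, 11.0]
opening: 0.002
grasp_force: 8.4
```

>>> send_rows(
  moves=[
    [[0.002,0,0,0,0,0,-1],[0.001,0,0,0,0,0,-1],[0,0,0,0,0,0,-1]],
  ],
)

```text
clock: 34.35
eef_pos: [538.4, -100.1, 30.3]
tcp_rot: [3.139, -0.017, -3.124]
contact_force: [-25.7, -2.2, 19.0]
opening: 0.001
grasp_force: 12.9
```

Blue is home at 538.2. Yellow is next, into bay 1.

>>> send_rows(
  moves=[
    [[-0.025,0,0.01,0,0,0,-1],[-0.01,-0.02,0.04,0,0,0,0],[-0.005,-0.03,0.04,0,0,-0.08,0.4],[-0.006,-0.033,0.013,0,0,-0.14,0.4],[-0.006,-0.033,0,0,0,-0.14,0.4],[-0.006,-0.033,0,0,0,-0.14,0.4],[-0.006,-0.033,0,0,0,-0.14,0.4],[-0.006,-0.033,0,0,0,-0.14,0.4],[-0.006,-0.033,0,0,0,-0.14,0.4],[-0.006,-0.028,0,0,0,-0.14,0.4]],
  ],
)

```text
clock: 35.35
eef_pos: [464.5, -378.2, 134.5]
tcp_rot: [3.142, 0.0, 2.093]
contact_force: [-0.2, 0.5, 0.4]
opening: 0.698
grasp_force: 0.0
```

>>> send_rows(
  moves=[
    [[0,0,0,0,0,-0.14,0.4],[0,0,0,0,0,-0.13,0.4],[0,0,0,0,0,0,0.4],[0,0,0,0,0,0,0.4]],
  ],
)

```text
clock: 35.75
eef_pos: [464.9, -376.4, 134.4]
tcp_rot: [-3.141, -0.0, 1.833]
contact_force: [-0.2, -0.8, -0.9]
opening: 0.697
grasp_force: 0.0
```

```bash
python3 look.py yellow 439 -311 1.83 yellow1.png
```

```text
eef [ 464.9 -376.4  134.4] [-3.141 -0.     1.833] block [ 621.667 -625.667    3.097] 0.0 n 0 grasp [ 688.6 -628.7] delta [ 223.7 -252.3] dyaw 1.2637452015052446
```

View pics/yellow1.png

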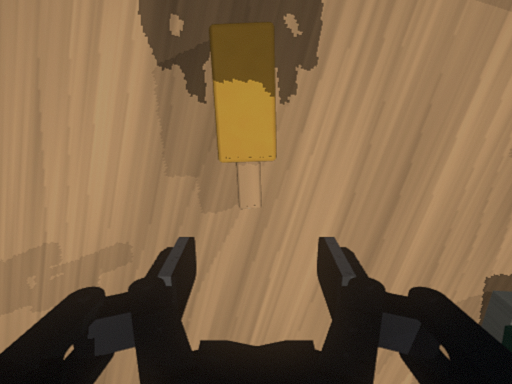

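The tail top edge is at (247,160), the nose top edge at (242,24) and the stub end at (250,207).

Run:
```python
from h import *
f=frame("wrist");s=sense()
e=unproj(f,[(249.5,207)],30)[0,:2];t=unproj(f,[(247.5,160)],42)[0,:2];n=unproj(f,[(242.5,24)],42)[0,:2]
print(e,t,n,np.hypot(*(e-t)),np.hypot(*(t-n)));d=(n-t)/np.hypot(*(n-t));g=t-22*d;print(g,np.arctan2(d[1],d[0]),g-s["eef_pos"][:2])
```

```text
[ 462.23981239 -387.13558307] [ 451.02452719 -348.87717986] [ 426.16835943 -265.54661341] 39.86838395286871 86.95868202783842
[ 457.3129814  -369.95928942] 1.8606779904618902 [-7.77320113  6.370375  ]
```

>>> send_rows(
  moves=[
    [[-0.0075,0.006,-0.015,0,0,0.027,0.4],[0,0,-0.03,0,0,0,0.4],[0,0,-0.03,0,0,0,0.4],[0,0,-0.02,0,0,0,0.3],[0,0,-0.0175,0,0,0,0.2],[0,0,0,0,0,0,-0.2]],
  ],
  grip_force=70,
)

```text
clock: 36.45
eef_pos: [456.4, -369.3, 19.9]
tcp_rot: [-3.139, -0.003, 1.858]
contact_force: [0.1, -0.1, 0.2]
opening: 0.446
grasp_force: 0.0
```

>>> send_rows(
  moves=[
    [[0,0,0,0,0,0,-1],[0,0,0,0,0,0,-1],[0,0,0,0,0,0,-1],[0,0,0,0,0,0,-1],[0,0,0,0,0,0,-1]],
  ],
)

```text
clock: 36.95
eef_pos: [458.1, -371.0, 22.7]
tcp_rot: [3.141, 0.001, 1.856]
contact_force: [-0.4, -0.4, 3.5]
opening: 0.197
grasp_force: 70.9
```

>>> send_rows(
  moves=[
    [[0,0,0.015,0,0,0,-1],[0,0,0.025,0,0,0,-1],[0,0,0.03,0,0,0,-1],[0,0.02,0,0,0,-0.049,-1],[-0.003,0.03,0,0,0,-0.13,-1],[-0.003,0.03,0,0,0,-0.13,-1],[-0.003,0.03,0,0,0,-0.13,-1],[-0.003,0.03,0,0,0,-0.13,-1],[-0.003,0.03,0,0,0,-0.13,-1],[-0.003,0.03,0,0,0,-0.13,-1]],
  ],
)

```text
clock: 37.95
eef_pos: [439.3, -169.5, 92.9]
tcp_rot: [3.141, -0.0, 1.022]
contact_force: [0.2, 1.3, -2.0]
opening: 0.196
grasp_force: 70.4
```

>>> send_rows(
  moves=[
    [[0,0.03,0,0,0,-0.13,-1],[0,0.03,0,0,0,-0.13,-1],[0,0.03,0,0,0,-0.13,-1],[0,0.025,0,0,0,-0.13,-1],[0,0.015,0,0,0,-0.13,-1],[0,0.006,0,0,0,-0.13,-1],[0,0,0,0,0,-0.13,-1],[0,0,0,0,0,-0.1,-1],[0,0,0,0,0,0,-1],[0,0,0,0,0,0,-1]],
  ],
)

```text
clock: 38.95
eef_pos: [439.6, -34.6, 92.5]
tcp_rot: [3.142, -0.0, 0.02]
contact_force: [1.0, -0.0, -1.5]
opening: 0.198
grasp_force: 70.3
```

>>> send_rows(
  moves=[
    [[0,-0.0004,-0.025,0,0,0,-1],[0,0,-0.025,0,0,0,-1],[0,0,-0.015,0,0,0,-1],[0,0,-0.005,0,0,0,-1],[0.01,0.0002,0,0,0,0,-1],[0.01,0.0002,0,0,0,0,-1],[0.008,0.0001,0,0,0,0,-1],[0.005,0.0001,0,0,0,0,-1],[0.005,0.0001,0,0,0,0,-1],[0,0,0,0,0,0,-1]],
  ],
)

```text
clock: 39.95
eef_pos: [478.4, -34.3, 22.1]
tcp_rot: [3.142, -0.001, 0.017]
contact_force: [-0.4, -0.4, -2.2]
opening: 0.199
grasp_force: 71.7
```

>>> send_rows(
  moves=[
    [[0.005,0.0001,0,0,0,0,-1],[0.005,0.0001,0,0,0,0,-1],[0.005,0.0001,0,0,0,0,-1],[0.005,0.0001,0,0,0,0,-1],[0.005,0.0001,0,0,0,0,-1],[0,0,0,0,0,0,-1]],
  ],
)

```text
clock: 40.55
eef_pos: [503.5, -33.8, 22.0]
tcp_rot: [3.142, -0.001, 0.017]
contact_force: [0.7, 0.1, -0.7]
opening: 0.198
grasp_force: 71.7
```

>>> send_rows(
  moves=[
    [[0.008,0.0001,0,0,0,0,-1],[0.008,0.0002,0,0,0,0,-1],[0.008,0.0001,0,0,0,0,-1],[0.008,0.0002,0,0,0,0,-1],[0.008,0.0001,0,0,0,0,-1],[0.006,0.0001,0,0,0,0,-1],[0.004,0.0001,0,0,0,0,-1],[0,0,0,0,0,0,-1]],
  ],
)

```text
clock: 41.35
eef_pos: [553.1, -32.9, 22.0]
tcp_rot: [3.142, -0.0, 0.017]
contact_force: [-0.2, 0.1, -1.7]
opening: 0.193
grasp_force: 71.7
```

>>> send_rows(
  moves=[
    [[0.004,0,0,0,0,0,-1],[0.004,0,0,0,0,0,-1],[0.003,0,0,0,0,0,-1],[0.003,0,0,0,0,0,-1],[0,0,0,0,0,0,-1]],
  ],
)

```text
clock: 41.85
eef_pos: [566.3, -32.9, 21.8]
tcp_rot: [-3.142, 0.001, 0.017]
contact_force: [-0.8, -1.6, -1.3]
opening: 0.189
grasp_force: 71.8
```

>>> send_rows(
  moves=[
    [[0.002,0,0,0,0,0,-1],[0.002,0,0,0,0,0,-1],[0,0,0,0,0,0,-1]],
  ],
)

```text
clock: 42.15
eef_pos: [566.3, -32.9, 21.6]
tcp_rot: [-3.141, 0.008, 0.017]
contact_force: [-15.3, -1.3, 12.1]
opening: 0.197
grasp_force: 73.9
```

>>> send_rows(
  moves=[
    [[0.002,0,0,0,0,0,-1],[0.002,0,0,0,0,0,-1],[0,0,0,0,0,0,-1]],
  ],
)

```text
clock: 42.45
eef_pos: [566.4, -32.8, 21.6]
tcp_rot: [-3.141, 0.016, 0.017]
contact_force: [-28.7, -2.1, 28.1]
opening: 0.194
grasp_force: 75.9
```

Home contact. I'll release and verify by pushing; the contact should be at about 537.

>>> send_rows(
  moves=[
    [[-0.004,0,0,0,0,0,-0.2],[0,0,0,0,0,0,-0.2],[0,0,0,0,0,0,-0.2],[-0.01,0,0.01,0,0,0,-0.2],[-0.045,0,0.02,0,0,0,-0.6],[0,0,-0.02,0,0,0,-1],[0,0,0,0,0,0,-1],[0.018,0,0,0,0,0,-1],[0.005,0,0,0,0,0,-1],[0,0,0,0,0,0,-1]],
  ],
)

```text
clock: 43.45
eef_pos: [536.9, -32.8, 31.8]
tcp_rot: [-3.141, 0.005, 0.017]
contact_force: [-5.7, -0.7, 6.2]
opening: 0.0
grasp_force: 3.7
```

>>> send_rows(
  moves=[
    [[0.003,0,0,0,0,0,-1],[0.003,0,0,0,0,0,-1],[0.002,0,0,0,0,0,-1],[0,0,0,0,0,0,-1]],
  ],
)

```text
clock: 43.85
eef_pos: [537.2, -32.7, 30.7]
tcp_rot: [-3.141, 0.02, 0.017]
contact_force: [-28.9, -1.1, 20.9]
opening: 0.002
grasp_force: 14.8
```

All four contacts lie on one straight line (slope 0.018), so every block is home. Now the key: I'll go above it and measure.

>>> send_rows(
  moves=[
    [[-0.02,0,0.02,0,0,0,-1],[0,0,0.04,0,0,0,0],[0,0,0.045,0,0,0,1],[0,0,0.045,0,0,0.137,1],[0.01,0.01,0.034,0,0,0.14,1],[0.028,0.024,0,0,0,0.14,1],[0.028,0.024,0,0,0,0.14,1],[0.028,0.024,0,0,0,0.14,1],[0.028,0.023,0,0,0,0.14,1],[0.016,0,0,0,0,0.14,1]],
  ],
)

```text
clock: 44.85
eef_pos: [666.9, 75.1, 216.5]
tcp_rot: [3.141, -0.002, 1.002]
contact_force: [-0.3, -0.6, 0.9]
opening: 0.999
grasp_force: 0.0
```

>>> send_rows(
  moves=[
    [[0,0,0,0,0,0.14,1],[0,0,0,0,0,0.14,1],[0,0,0,0,0,0.14,1],[0,0,0,0,0,0.14,1],[0,0,0,0,0,0.14,1],[0,0,0,0,0,0.14,1],[0,0,0,0,0,0.14,1],[0,0,0,0,0,0.14,1],[0,0,0,0,0,0.08,1],[0,0,0,0,0,0,1]],
  ],
)

```text
clock: 45.85
eef_pos: [665.0, 72.2, 216.4]
tcp_rot: [3.141, 0.0, 2.195]
contact_force: [-0.2, 0.1, 1.0]
opening: 1.0
grasp_force: 0.0
```

Run:
```python
from h import *
import pickle
s=sense();print(s["eef_pos"],s["tcp_rot"],s["qpos"])
f=frame("wrist");pickle.dump(f,open("k1.pkl","wb"))
o=cv2.convertScaleAbs(f["img"][:,:,::-1],alpha=1.4)
for p in proj(f,[(653.3,72.7,110)]): cv2.drawMarker(o,tuple(int(v) for v in p),(255,0,255),0,8)
cv2.imwrite("pics/k1.png",o)
```

```text
[664.96932709  72.21079826 216.39703932] [3.14121812e+00 2.15231988e-04 2.19517186e+00] [ 1.05926913e-01  4.48973760e-01  1.56236838e+00 -1.49586017e-06
  1.12981854e+00 -5.18448024e-01]
```

View pics/k1.png

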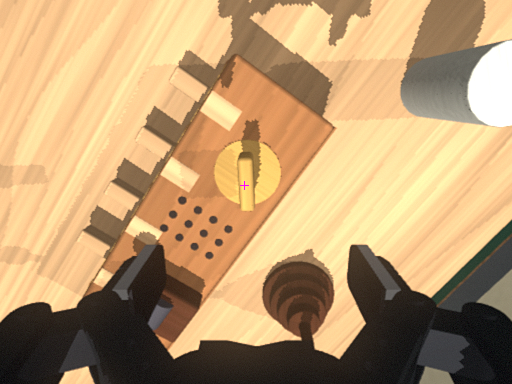

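The wing's top face runs from (246,158) to (248,210), with its centre near (247,184). The ring tower is at (298,285), so I'll check its clearance to the finger sweep.

Run:
```python
from h import *
import pickle
f=pickle.load(open("k1.pkl","rb"))
k=unproj(f,[(245.7,158),(248,210)],110)[:,:2];d=k[0]-k[1];c=k.mean(0)
print(k,np.hypot(*d),"ctr",c,"yaw",np.arctan2(d[1],d[0]))
print("tower",unproj(f,[(306,310)],90),"ring",unproj(f,[(265,290),(298,255)],20), "candle",unproj(f,[(470,85)],112))
```

```text
[[641.43384021  90.95056632]
 [667.02828247  57.83477423]] 41.853687540937564 ctr [654.23106134  74.39267027] yaw 2.2287788294576507
tower [[7.75096711e+02 5.76157643e-01 9.00000000e+01]] ring [[760.336716   -42.38838258  20.        ]
 [763.60115938  17.55804444  20.        ]] candle [[738.86210182 225.39640011 112.        ]]
```

>>> send_rows(
  moves=[
    [[-0.0112,0.0011,-0.02,0,0,0.02,0.3],[0,0,-0.03,0,0,0,0.2],[0,0,-0.03,0,0,0,0.2],[0,0,-0.02,0,0,0,0.2],[0,0,-0.018,0,0,0,0.1],[0,0,0,0,0,0,-0.3],[0,0,0,0,0,0,-1],[0,0,0,0,0,0,-1],[0,0,0,0,0,0,-1],[0,0,0,0,0,0,-1]],
  ],
  grip_force=60,
)

```text
clock: 46.9
eef_pos: [654.0, 73.3, 99.0]
tcp_rot: [3.14, 0.001, 2.214]
contact_force: [0.6, 0.4, 1.0]
opening: 0.13
grasp_force: 60.8
```

>>> send_rows(
  moves=[
    [[0,0,0,0,0,0,-1],[0,0,0,0,0,0,-1]],
  ],
)

```text
clock: 47.1
eef_pos: [654.0, 73.3, 99.0]
tcp_rot: [3.14, 0.001, 2.214]
contact_force: [0.2, 0.1, 6.0]
opening: 0.127
grasp_force: 61.5
```

```bash
python3 -c "
from rig import *
s=sense();print({k:v.round(3) if hasattr(v,'round') else v for k,v in s.items() if k in('eef_pos','tcp_rot','contact_force','wrist_torque','opening')})"
```

```text
{'eef_pos': array([654.049,  73.347,  98.98 ]), 'tcp_rot': array([3.140e+00, 1.000e-03, 2.214e+00]), 'contact_force': array([0.176, 0.085, 6.023]), 'wrist_torque': array([0.049, 0.099, 0.045]), 'opening': 0.1274577405973759}
```

>>> send_rows(
  moves=[
    [[0,0,0,0,0,-0.1,-1],[0,0,0,0,0,-0.1,-1],[0,0,0,0,0,-0.1,-1],[0,0,0,0,0,-0.1,-1],[0,0,0,0,0,-0.1,-1],[0,0,0,0,0,0,-1]],
  ],
)

```text
clock: 47.7
eef_pos: [653.9, 73.3, 99.0]
tcp_rot: [3.14, -0.0, 1.71]
contact_force: [-0.4, 0.7, 6.9]
opening: 0.126
grasp_force: 61.7
```

>>> send_rows(
  moves=[
    [[0,0,0,0,0,-0.11,-1],[0,0,0,0,0,-0.11,-1],[0,0,0,0,0,-0.11,-1],[0,0,0,0,0,-0.11,-1],[0,0,0,0,0,-0.11,-1],[0,0,0,0,0,-0.11,-1],[0,0,0,0,0,-0.11,-1],[0,0,0,0,0,-0.11,-1],[0,0,0,0,0,-0.11,-1],[0,0,0,0,0,-0.01,-1]],
  ],
)

```text
clock: 48.7
eef_pos: [653.7, 73.4, 99.0]
tcp_rot: [3.141, -0.001, 0.71]
contact_force: [-1.7, 1.3, 7.1]
opening: 0.132
grasp_force: 61.8
```

>>> send_rows(
  moves=[
    [[0,0,0,0,0,-0.11,-1],[0,0,0,0,0,-0.11,-1],[0,0,0,0,0,-0.11,-1],[0,0,0,0,0,-0.11,-1],[0,0,0,0,0,-0.11,-1],[0,0,0,0,0,-0.11,-1],[0,0,0,0,0,-0.11,-1],[0,0,0,0,0,-0.11,-1],[0,0,0,0,0,-0.11,-1],[0,0,0,0,0,-0.01,-1]],
  ],
)

```text
clock: 49.7
eef_pos: [653.7, 73.6, 99.0]
tcp_rot: [-3.141, -0.001, -0.29]
contact_force: [-1.1, 2.3, 6.8]
opening: 0.128
grasp_force: 61.8
```

>>> send_rows(
  moves=[
    [[0,0,0,0,0,-0.11,-1],[0,0,0,0,0,-0.11,-1],[0,0,0,0,0,-0.11,-1],[0,0,0,0,0,-0.11,-1],[0,0,0,0,0,-0.11,-1],[0,0,0,0,0,-0.1,-1],[0,0,0,0,0,0,-1]],
  ],
)

```text
clock: 50.4
eef_pos: [653.8, 73.7, 99.0]
tcp_rot: [-3.14, -0.0, -0.94]
contact_force: [-0.6, 1.4, 7.0]
opening: 0.13
grasp_force: 61.8
```

>>> send_rows(
  moves=[
    [[0,0,0,0,0,0,0],[0,0,0,0,0,0,0],[0,0,0,0,0,0,0],[0,0,0.02,0,0,0,0],[0,0,0.03,0,0,0,0],[0,0,0.02,0,0,0,0],[0,0,0,0,0,0,0]],
  ],
)

```text
clock: 51.1
eef_pos: [655.1, 73.3, 171.0]
tcp_rot: [-3.137, -0.003, -0.936]
contact_force: [-0.4, -0.1, -0.3]
opening: 0.5
grasp_force: 0.0
```

Run:
```python
from h import *
import pickle
s=sense();print(s["eef_pos"],s["tcp_rot"],s["qpos"][5])
f=frame("wrist");pickle.dump(f,open("k2.pkl","wb"))
cv2.imwrite("pics/k2.png",cv2.convertScaleAbs(f["img"][:,:,::-1],alpha=1.4))
```

```text
[655.14363976  73.30393818 171.00193313] [-3.13738045e+00 -2.51565330e-03 -9.36010870e-01] 2.6160211402384412
```

View pics/k2.png

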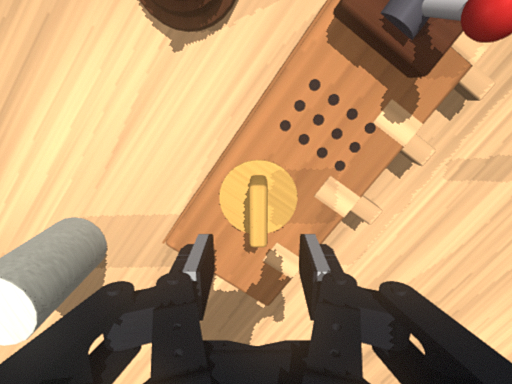

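The wing at (258,212) is aligned with the tool, so the key followed and stands at about 4.1 rad. I'll turn back half a turn and regrip for the rest.

>>> send_rows(
  moves=[
    [[-0.001,0,0,0,0,0.145,0],[0,0,0,0,0,0.145,0],[0,0,0,0,0,0.145,0],[0,0,0,0,0,0.145,0],[0,0,0,0,0,0.145,0],[0,0,0,0,0,0.145,0],[0,0,0,0,0,0.145,0],[0,0,0,0,0,0.145,0],[0,0,0,0,0,0.145,0],[0,0,0,0,0,0.145,0]],
  ],
)

```text
clock: 52.15
eef_pos: [651.4, 73.0, 166.1]
tcp_rot: [-3.141, 0.002, 0.52]
contact_force: [-0.2, -0.0, -0.2]
opening: 0.497
grasp_force: 0.0
```

>>> send_rows(
  moves=[
    [[0,0,0,0,0,0.145,0],[0,0,0,0,0,0.145,0],[0,0,0,0,0,0.145,0],[0,0,0,0,0,0.145,0],[0,0,0,0,0,0.145,0],[0,0,0,0,0,0.145,0],[0,0,0,0,0,0.145,0],[0,0,0,0,0,0.145,0],[0,0,0,0,0,0.145,0],[0,0,0,0,0,0.145,0]],
  ],
)

```text
clock: 53.15
eef_pos: [651.4, 73.1, 166.1]
tcp_rot: [-3.139, -0.001, 1.97]
contact_force: [-0.2, 0.5, -0.1]
opening: 0.503
grasp_force: 0.0
```

>>> send_rows(
  moves=[
    [[0,0,0,0,0,0.145,0],[0,0,0,0,0,0.092,0],[0,0,-0.02,0,0,0,0],[0,0,-0.03,0,0,0,0],[0,0,-0.02,0,0,0,0],[0,0,-0.002,0,0,0,-0.3],[0,0,0,0,0,0,-1],[0,0,0,0,0,0,-1],[0,0,0,0,0,0,-1],[0,0,0,0,0,0,-1]],
  ],
)

```text
clock: 54.15
eef_pos: [653.2, 74.1, 95.7]
tcp_rot: [3.139, 0.0, 2.201]
contact_force: [7.2, 4.9, -16.6]
opening: 0.131
grasp_force: 61.1
```

>>> send_rows(
  moves=[
    [[0,0,0.003,0,0,-0.05,-1],[0.0005,-0.0007,0,0,0,-0.11,-1],[0,0,0,0,0,-0.11,-1],[0,0,0,0,0,-0.11,-1],[0,0,0,0,0,-0.11,-1],[0,0,0,0,0,-0.11,-1],[0,0,0,0,0,-0.11,-1],[0,0,0,0,0,-0.11,-1],[0,0,0,0,0,-0.11,-1],[0,0,0,0,0,-0.11,-1]],
  ],
)

```text
clock: 55.15
eef_pos: [653.8, 74.2, 95.9]
tcp_rot: [3.141, -0.003, 1.157]
contact_force: [17.5, 9.1, -41.9]
opening: 0.125
grasp_force: 61.5
```

>>> send_rows(
  moves=[
    [[0,0,0,0,0,-0.11,-1],[0,0,0,0,0,-0.11,-1],[0,0,0,0,0,-0.11,-1],[0,0,0,0,0,-0.11,-1],[0,0,0,0,0,-0.11,-1],[0,0,0,0,0,-0.11,-1],[0,0,0,0,0,0,-1],[0,0,0,0,0,0,-1]],
  ],
)

```text
clock: 55.95
eef_pos: [654.3, 74.0, 95.9]
tcp_rot: [-3.141, -0.003, 0.5]
contact_force: [19.0, 8.4, -43.6]
opening: 0.134
grasp_force: 61.3
```

```bash
cat > st.py <<'E'
from rig import *
s=sense();print({k:v.round(3).tolist() if hasattr(v,'round') else v for k,v in s.items() if k in('eef_pos','tcp_rot','contact_force','wrist_torque','opening')},s["joint_efforts"][5],s["qpos"][5])
E
python3 st.py
```

```text
{'eef_pos': [654.292, 73.968, 95.884], 'tcp_rot': [-3.141, -0.003, 0.5], 'contact_force': [18.986, 8.355, -43.598], 'wrist_torque': [1.453, -2.902, -0.033], 'opening': 0.1337521246691155} 0.10263855569064617 1.17836360225901
```

>>> send_rows(
  moves=[
    [[0.001,0.0005,-0.003,0,0,0,-1],[0.001,0.0005,-0.002,0,0,0,-1],[0,0,0,0,0,0,-1]],
  ],
)

```text
clock: 56.25
eef_pos: [654.7, 74.1, 95.5]
tcp_rot: [-3.141, 0.0, 0.501]
contact_force: [-4.6, 2.4, 4.4]
opening: 0.131
grasp_force: 68.6
```

>>> send_rows(
  moves=[
    [[0,0,0,0,0,-0.05,-1],[0,0,0,0,0,-0.05,-1],[0,0,0,0,0,0,-1]],
  ],
)

```text
clock: 56.55
eef_pos: [654.7, 74.0, 95.5]
tcp_rot: [-3.141, -0.0, 0.4]
contact_force: [-4.5, 2.6, 6.9]
opening: 0.126
grasp_force: 69.0
```

```bash
python3 st.py
```

```text
{'eef_pos': [654.724, 73.984, 95.502], 'tcp_rot': [-3.141, -0.0, 0.4], 'contact_force': [-4.453, 2.587, 6.865], 'wrist_torque': [0.618, 0.999, 0.001], 'opening': 0.12582754251144443} 0.6991379521787167 1.280028602159326
```

>>> send_rows(
  moves=[
    [[0,0,0,0,0,-0.03,-1],[0,0,0,0,0,-0.02,-1],[0,0,0,0,0,0,-1]],
  ],
)

```text
clock: 56.85
eef_pos: [654.7, 73.9, 95.5]
tcp_rot: [-3.141, -0.0, 0.352]
contact_force: [-5.2, 1.7, 7.4]
opening: 0.129
grasp_force: 69.0
```

>>> send_rows(
  moves=[
    [[0,0,0,0,0,-0.03,-1],[0,0,0,0,0,-0.02,-1],[0,0,0,0,0,0,-1]],
  ],
)

```text
clock: 57.15
eef_pos: [654.8, 73.9, 95.5]
tcp_rot: [-3.141, -0.0, 0.302]
contact_force: [-4.9, 2.7, 6.9]
opening: 0.129
grasp_force: 69.0
```

>>> send_rows(
  moves=[
    [[0,0,0,0,0,-0.03,-1],[0,0,0,0,0,-0.02,-1],[0,0,0,0,0,0,-1]],
  ],
)

```text
clock: 57.45
eef_pos: [654.8, 73.8, 95.5]
tcp_rot: [3.141, -0.0, 0.254]
contact_force: [-4.6, 3.3, 7.3]
opening: 0.133
grasp_force: 74.6
```

```bash
python3 st.py
```

```text
{'eef_pos': [654.821, 73.85, 95.512], 'tcp_rot': [3.141, -0.0, 0.254], 'contact_force': [-4.563, 3.297, 7.263], 'wrist_torque': [0.598, 0.865, 1.275], 'opening': 0.13272935533998198} 1.5215667709708214 1.4268973222835597
```

Torque is rising at yaw ≈ 0.27, which is a key angle of about 6.0. One more small nudge will confirm the stop.

>>> send_rows(
  moves=[
    [[0,0,0,0,0,-0.03,-1],[0,0,0,0,0,0,-1],[0,0,0,0,0,0,-1]],
  ],
)

```text
clock: 57.75
eef_pos: [654.8, 73.8, 95.5]
tcp_rot: [3.141, -0.0, 0.226]
contact_force: [-5.2, 1.8, 7.6]
opening: 0.126
grasp_force: 86.1
```

```bash
python3 st.py
```

```text
{'eef_pos': [654.832, 73.83, 95.543], 'tcp_rot': [3.141, -0.0, 0.226], 'contact_force': [-5.196, 1.803, 7.551], 'wrist_torque': [0.59, 0.827, 1.741], 'opening': 0.12585973843853715} 1.79404366761446 1.4556094768611776
```

The key is at its stop (1.7 N m against the 0.15 needed). I'll release, then go in front of the lever.

>>> send_rows(
  moves=[
    [[0,0,0,0,0,0.02,-1],[0,0,0,0,0,0,0],[0,0,0,0,0,0,0],[0,0,0,0,0,0,0],[0,0,0.02,0,0,0,0],[0,0,0.04,0,0,0,0],[0,0,0.04,0,0,0,0],[0,0,0.03,0,0,0,0],[0,0,0,0,0,0,0]],
  ],
)

```text
clock: 58.65
eef_pos: [657.7, 73.6, 229.3]
tcp_rot: [3.14, -0.008, 0.241]
contact_force: [-0.2, 0.0, 1.0]
opening: 0.499
grasp_force: 0.0
```

```bash
python3 st.py
python3 - <<'E'
from h import *
import pickle
f=frame("wrist");pickle.dump(f,open("k3.pkl","wb"))
h=cv2.cvtColor(f["img"],cv2.COLOR_RGB2HSV);c=proj(f,[654,73,110])[0].astype(int)
m=cv2.inRange(h,(18,100,120),(32,255,255));print(c,(m>0).sum())
u,v=c;cv2.imwrite("pics/k3.png",cv2.resize(cv2.convertScaleAbs(f["img"][max(v-90,0):v+90,u-120:u+120,::-1],alpha=1.4),None,fx=3,fy=3))
print(max(v-90,0),u-120)
E
```

```text
{'eef_pos': [657.661, 73.622, 229.299], 'tcp_rot': [3.14, -0.008, 0.241], 'contact_force': [-0.156, 0.023, 1.005], 'wrist_torque': [-0.007, 0.004, 0.02], 'opening': 0.4985008557419773} -0.0012897863052785397 1.4393628833405785
[255 195] 2886
105 135
```

View pics/k3.png

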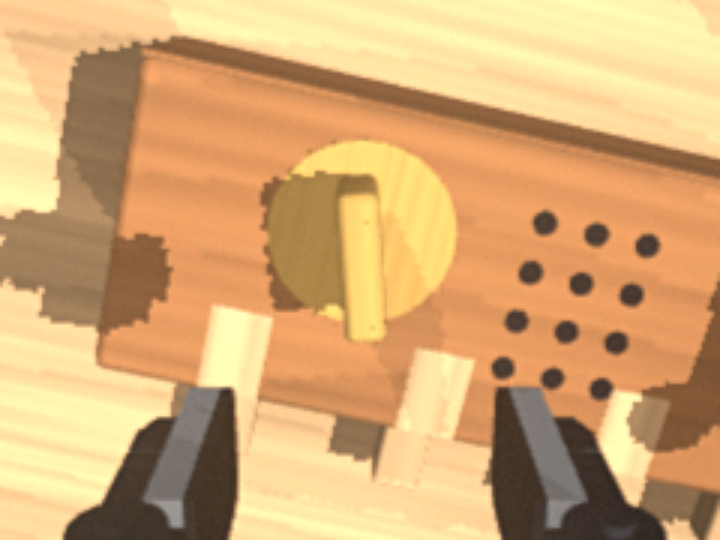

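The wing stands at yaw ≈ 0.27, a key angle of about 6.0, so it's fully wound. Now the lever.

>>> send_rows(
  moves=[
    [[-0.02,-0.02,0,0,0,-0.05,-1],[-0.02,-0.04,0,0,0,-0.06,-1],[-0.02,-0.04,0,0,0,-0.06,-1],[-0.02,-0.04,0,0,0,-0.053,-1],[0,-0.017,0,0,0,0,-1],[0,0,-0.04,0,0,0,-1],[0,0,-0.04,0,0,0,-1],[0,0,-0.005,0,0,0,-1],[0,0,0,0,0,0,-1]],
  ],
)

```text
clock: 59.6
eef_pos: [574.2, -83.1, 137.6]
tcp_rot: [-3.141, 0.003, 0.018]
contact_force: [-0.3, 0.6, -0.4]
opening: -0.001
grasp_force: 0.0
```

>>> send_rows(
  moves=[
    [[0.01,0.0002,0,0,0,0,-1],[0.01,0.0002,0,0,0,0,-1],[0.01,0.0001,0,0,0,0,-1],[0.008,0.0001,0,0,0,0,-1],[0.008,0.0002,0,0,0,0,-1],[0.008,0.0001,0,0,0,0,-1],[0.008,0.0002,0,0,0,0,-1],[0.008,0.0001,0,0,0,0,-1],[0.005,0.0001,0,0,0,0,-1],[0,0,0,0,0,0,-1]],
  ],
)

```text
clock: 60.6
eef_pos: [650.7, -82.2, 138.8]
tcp_rot: [3.142, -0.001, 0.018]
contact_force: [-0.7, -0.7, 0.4]
opening: -0.003
grasp_force: 0.0
```

>>> send_rows(
  moves=[
    [[0.002,0,0,0,0,0,-1],[0.002,0,0,0,0,0,-1],[0.002,0,0,0,0,0,-1],[0,0,0,0,0,0,-1]],
  ],
)

```text
clock: 61.0
eef_pos: [655.9, -82.2, 138.9]
tcp_rot: [-3.142, 0.0, 0.018]
contact_force: [-0.6, 0.0, -0.6]
opening: -0.002
grasp_force: 0.4
```

>>> send_rows(
  moves=[
    [[0.002,0,0,0,0,0,-1],[0.002,0,0,0,0,0,-1],[0,0,0,0,0,0,-1]],
  ],
)

```text
clock: 61.3
eef_pos: [657.3, -82.2, 138.6]
tcp_rot: [-3.141, 0.006, 0.018]
contact_force: [-10.8, -0.1, 5.0]
opening: -0.0
grasp_force: 5.7
```

The lever has reached its end stop at x ≈ 657. I'll give it a firm last press, retreat and check.

>>> send_rows(
  moves=[
    [[0.002,0,0,0,0,0,-1],[0,0,0,0,0,0,-1],[-0.02,0,0,0,0,0,-1],[-0.03,0,0.01,0,0,0,-1],[-0.03,0,0.04,0,0,0,-1],[0,0,0.04,0,0,0,-1],[0,0,0.04,0,0,0,-1],[0,0,0,0,0,0,-1]],
  ],
)

```text
clock: 62.1
eef_pos: [585.2, -82.7, 275.6]
tcp_rot: [3.14, -0.011, 0.018]
contact_force: [0.5, -0.0, 0.4]
opening: -0.0
grasp_force: 0.0
```

Run:
```python
from h import *
s=sense();print(s["eef_pos"])
f=frame("wrist");h=cv2.cvtColor(f["img"],cv2.COLOR_RGB2HSV)
m=cv2.inRange(h,(0,170,70),(7,255,255))|cv2.inRange(h,(174,170,70),(180,255,255))
n,l,st,ce=cv2.connectedComponentsWithStats(m);i=1+np.argmax(st[1:,4]);print(st[i],"ball",unproj(f,[ce[i]],134),"expect 680,-82 (start 632)")
cv2.imwrite("pics/end.png",cv2.convertScaleAbs(f["img"][:,:,::-1],alpha=1.4))
```

```text
[585.19858543 -82.67578184 275.6186419 ]
[241  53  32  34 838] ball [[680.70339554 -81.34352006 134.        ]] expect 680,-82 (start 632)
```

```bash
python3 -c "
from rig import *
print(sign_off())"
```

```text
the job is handed in; nothing more can be done
None
```

All four blocks are home in their bays, the key is wound to its stop at about 6.0 rad, the lever is right over, and the job is handed in at about 62 s.

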